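# Boiler low-water test: unstop the discharge pot, clear the drip tray, trip and reset

### The job

Get the boiler's low-water cut-off ready and test it. Rock the wooden bung from side to side, against one rubber pad and then the other, until it lifts out of the discharge pot, put it in the steel dog bowl, and move everything that lies in the drip tray (tent pegs, scraper, brush, whichever are there) into the orange case; only when all that is done, press the test button so that the trip lever drops, then lift the lever back up so that it stays up. Leave the other things on the bench where they are.

Things in the scene. Friction and masses are not known exactly. Their poses are not given: they have to be found in the camera images.
- pot: Steel pot fixed to the bench, 100 mm across, 72 mm high, bung in its mouth (44 mm along x, 66 mm along y). Origin: centre of underside. Inside, the bung's foot stands 25 mm above the bench in a recess with 2-3 mm play: the pivot for rocking along the pot's y. Two black rubber pads lie on top, 74-84 mm above the bench, on the +y and -y sides.
- seal_left (a joint): Rubber pad on the pot's +y side, m. 0: pushed in, inner face 14.5 mm from the pot's axis, reaching 5.5 mm over the bung's shoulder, 3 mm above it. Slides out along +y to 0.009 and stays where pushed (about 9 N). Leaning the bung 0.16 rad to +y about its foot pushes it nearly fully out.
- seal_right (a joint): The same pad on the pot's -y side, sliding out along -y. The pads block a straight pull, also if only one is pushed out; the bung lifts out, upright and centred, once both are pushed out (values adding up to at least 0.011, better 0.014).
- bung: Loose turned wooden bung, 110 mm long, 90 g. Origin: centre of its foot; z along its axis to the head. Tapered shank, radius 8 mm at the foot, 12 at 6 mm, 20 at 44-46 mm (shoulder); neck radius 14, 46-64 mm; cylindrical head radius 21, 64-110 mm: grip it here, middle at 88 mm. Seated, its foot is 25 mm and its head 89-135 mm above the bench.
- bung_mid (a point): Middle of the bung's length, 55 mm from its foot, on its axis.
- bowl: Stainless steel dog bowl fixed to the bench, 150 mm across the rim, 50 mm high, flat inner floor 4 mm above the bench and about 125 mm across, wall 3 mm. Origin: centre of its underside.
- case: Open orange plastic wheel brace case fixed to the bench, 200 mm (its x) by 230 mm (its y), walls 45 mm high and 5 mm thick, floor 5 mm thick, empty at first. Origin: centre of its underside.
- tray: Shallow aluminium drip tray fixed to the bench, 170 mm (its x) by 250 mm (its y), rim 12 mm high, floor 4 mm thick. Origin: centre of its underside. Two to four loose things lie in it roughly along its x, side by side about 58 mm apart.
- peg_a: Loose steel tent peg, a straight bar 130 mm long (x), 14 mm wide (y), 10 mm thick, with a 30 mm wide hook at its -x end. Origin: underside, middle of the bar's length, z up. May be absent.
- peg_b: A second tent peg, the same as peg_a. May be absent.
- scraper: Loose grey silicone scraper 140 mm long along x: handle 24 mm wide (y), 14 mm thick from x = -70 to +25 mm, blade 40 mm wide, 10 mm thick from x = +25 to +70 mm. Origin: underside, middle of its length. May be absent.
- brush: Loose hand brush 130 mm long (x), 28 mm wide (y), 25 mm thick, wooden back over white bristles. Origin: underside, middle. May be absent.
- unit: Grey boiler low-water cut-off unit fixed to the bench, a box 130 x 140 mm, 125 mm high. Origin: centre of its underside. Its -x face carries the trip lever, its top the test button.
- test_button (a joint): Black round test button on the unit's top, radius 16 mm, its top face 16 mm above the unit's top; pressed straight down. 0 released, 0.008 m fully down (about 10 N at most, springs back). Pressing it fully, or at least 6.5 mm, knocks the lever over, which then falls by itself.
- button_top (a point): Centre of the button's top face.
- trip_lever (a joint): Steel lever on the unit's -x face, hinged about a line along the unit's x. 0: up on its stop, leaning 6 degrees past upright towards +y, where it stays; grows as it falls towards the unit's -y, to 1.92 rad: dropped, 14 degrees below level. Lifted, it stays up below about 0.1 rad. About 2 N at the grip.
- lever_grip (a point): Point on the lever's grip, a round bar of radius 9 mm along the unit's x at the lever's end, free from 22 to 101 mm in front of the unit's face; the point is 68 mm in front of it, on the bar's axis. It moves on a circle of 120 mm radius about the hinge line; centre (-133, 20, 90) mm in the unit's frame. The bar may turn between the fingers.
- jar: Bystander: glass jar with a steel lid, 64 mm across, 90 mm high. Origin underside.
- can: Bystander: can, 66 mm across, 120 mm high. Origin underside.
- mug: Bystander: white beaker, 76 mm across, 90 mm high. Origin underside.
- block: Bystander: dark wooden block 70 x 50 x 35 mm. Origin underside.
- oil: Bystander: white bottle, 60 mm across, 170 mm high. Origin underside.
- pan: Bystander: dark pan, 100 mm across, 60 mm high. Origin underside.

How it is judged:
By the outcome, as a careful person would: the job done as asked, in the order asked, and still so for the second after the job is handed in, with the robot touching nothing.
Of peg_a, peg_b, scraper, brush only 2 to 4 are there at a start; the rules pass over those that are not, and their reading is None.
At some moment in a run one of peg_a, peg_b, scraper, brush may be knocked a few centimetres aside while the robot is not near it.
Once in a run the grip may slacken for a moment while it holds something.
It also fails if it takes over 210 s, if anything falls off the work surface, if the arm or the gripper's body presses on something with over 40 N, if the wrist force passes 120 N, or if a joint passes its speed limit or range.

### The arm

A 6-joint arm with a two-finger parallel gripper is mounted at the origin on the work surface. World frame = base frame: x ahead of the robot, y to its left, z up, the work surface at z = 0. Lengths are in m, angles in rad, forces in N, time in s.
With the tool pointing down it reaches from about 0.35 to 1 m from the base axis. Payload 7.1 kg.
Tool frame: the origin (TCP) lies midway between the tips of the shut fingers; the grasp point (between the pads) lies 19 mm behind it; z points along the fingers, y is the line along which they close (so a half turn about z gives the same grasp; the last joint's range is limited). The gripper opens to 85 mm and grips with 20 to 120 N. Pads are 22 mm wide; open, the fingers measure 114 mm over their backs; the gripper's body (76 mm by 85 mm) begins 54 mm behind the grasp point. The pads swing forward as they close: fully open they stand 13 mm farther back than shut.
Start: joints at [1.105, 0.423, 1.63, -0, 1.089, -0.019], TCP at [0.27, 0.564, 0.231] pointing down, gripper open.
Joint ranges: [-3, 3], [-0.9, 2.11], [0.09, 2.58], [-1.31, 4.45], [0.11, 2.69], [-2.54, 2.54]. Speed limits (rad/s): [2.39, 2.39, 3.01, 3.14, 3.14, 3.14].

### API

Orientations are given as a 3x3 rotation matrix whose columns are the frame's x, y, z axes.
In Python, from rig import readout, imaging, manip gives the robot as it stands.
- The arm moves only by the tool apply_moves, never from a script. Its argument "commands" is a list of rows, each a list of 5 numbers: the opening, from 0 (shut) to 1 (fully open), then the shift along the tool's x, y, z scaled (see below), then the turn about the tool's z scaled (see below). A call has 1 to 12 rows; each row is the pose to reach, as a shift and turn from the pose commanded when the call began, along the tool's axes at that moment; what a row does not reach only later rows make up. The controller multiplies each number of a shift by 0.08 m and each number of a turn by 60 degrees. A row lasts 1/12 s, in which the tool goes at most 41.7 mm and 7.16 degrees, less where a joint would pass 70% of its speed; a pose out of reach is approached as far as the arm can. A call with a number of a shift or a turn outside -1 to 1 is refused whole. A call with a gripper value outside its range is refused whole. The fingers move at their own pace and stop on an object; the grip force is fixed at half the most. Time passes only in rows, so rows that repeat a pose let the fingers close. It gives the time, the measured TCP pose, the force, the opening and the grip force at its end, in the units of the state.
- readout.get_obs(): the state, without advancing time (a new reading comes with each control period).
- imaging.grab_frame(name): name is "side" or "top" or "wrist"; returns (picture, depth): 384x512x3 uint8, red, green, blue; 384x512 float32, m along the optical axis (not along the pixel's ray), 0 where there is no reading.
- imaging.get_calibration(name): a dict with "intrinsics" (3x3 intrinsics, pixels), "eye" and "rotation" of the camera in the world; the wrist camera has in their place "T_tool_cam" (4x4, takes a point from camera to tool coordinates, whose origin is the TCP and whose axes are the flange's). Camera axes: x right, y up, looking along -z (the intrinsics and any distortion apply to the point x, -y, -z); pixel columns grow to the right and rows downward; lengths in m; the calibration is good to about 2 mm. A picture is of the moment at which its call begins: read the wrist's pose just before it. get_calibration takes no time and is no camera call.
- manip.sign_off(): hands the job in; it is judged then, once.
The state is a dict: "time": time; "joint_positions": joint angles; "qvel": joint speeds; "joint_efforts": joint torques, N m; "tool_pos": TCP position; "tool_rot": TCP orientation; "contact_force": force on the tool from outside, world axes, zero at the start; "moment": the same for the moment, N m; "grip_width": opening from 0.0 (shut) to 1.0 (fully open); "grasp_force": force on a finger pad.
Only numpy, scipy, OpenCV 4.12 (cv2) and the standard library are available. Lean on these libraries where they do the work, as an engineer would, in place of code of your own. Each camera call takes 0.05 s, during which the arm holds its last target. There are 200 camera calls.

## Working session

There is one attempt and no reset: what is moved stays moved. The work goes in short steps, Python scripts to look and compute and a tool call to move; the robot and the scene stay as the last step left them, time stands still between calls to the robot, and variables do not carry over. Pictures are saved under pics/ and viewed, at most 14 in all, crops included, and the job is handed in when it is done.

Besides the shell and the picture viewer there is one more tool, called as a command line: name --pt "numbers of a row" for each row, then --argument value for the rest. apply_moves: Moves the arm, as the interface text tells. Its arguments: {"type":"object","properties":{"commands":{"type":"array","items":{"type":"array","items":{"type":"number","minimum":-1,"maximum":1}}}},"required":["commands"]}

```bash
mkdir -p pics; ls; cat > h.py <<'E'
import numpy as np, cv2
from rig import readout, imaging, manip
def grab(name, save=None):
    o=readout.get_obs(); im,d=imaging.grab_frame(name); c=imaging.get_calibration(name)
    if save: cv2.imwrite('pics/'+save, cv2.cvtColor(im,cv2.COLOR_RGB2BGR))
    K=np.array(c['intrinsics'])
    if name=='wrist':
        T=np.array(c['T_tool_cam']); R0=np.array(o['tool_rot']); R=R0@T[:3,:3]; e=R0@T[:3,3]+np.array(o['tool_pos'])
    else: R=np.array(c['rotation']); e=np.array(c['eye'])
    v,u=np.mgrid[:d.shape[0],:d.shape[1]]
    P=np.stack([(u-K[0,2])/K[0,0]*d,-(v-K[1,2])/K[1,1]*d,-d],-1)@R.T+e
    P[d==0]=np.nan
    return im,d,P
E
python3 - <<'E'
from h import *
for n in('top','side','wrist'):
    im,d,P=grab(n,n+'0.png'); np.save(n+'0.npy',P)
    c=imaging.get_calibration(n); print(n,{k:np.round(v,3).tolist() if not isinstance(v,str) else v for k,v in c.items()})
print(readout.get_obs())
E
```

```text
pics
top {'intrinsics': [[485.456, 0.0, 251.971], [0.0, 485.456, 189.049], [0.0, 0.0, 1.0]], 'eye': [0.453, 0.026, 1.391], 'rotation': [[-0.004, 0.995, -0.102], [-1.0, -0.003, 0.008], [0.007, 0.102, 0.995]]}
side {'intrinsics': [[429.183, 0.0, 253.004], [0.0, 429.183, 190.608], [0.0, 0.0, 1.0]], 'eye': [0.381, -0.768, 0.96], 'rotation': [[0.968, 0.19, -0.165], [-0.251, 0.686, -0.683], [-0.017, 0.703, 0.711]]}
wrist {'intrinsics': [[282.2, 0.0, 257.554], [0.0, 282.2, 187.55], [0.0, 0.0, 1.0]], 'T_tool_cam': [[0.0, 0.961, 0.276, 0.07], [1.0, -0.0, 0.001, -0.0], [0.001, 0.276, -0.961, -0.144], [0.0, 0.0, 0.0, 1.0]]}
{'time': 0.15, 'joint_positions': array([ 1.10500847e+00,  4.23700548e-01,  1.63046413e+00, -2.44779500e-06,
        1.08859895e+00, -1.89950236e-02]), 'qvel': array([ 0.00056497, -0.00190945, -0.00260322,  0.00155758,  0.0014    ,
       -0.00100034]), 'joint_efforts': array([ 1.55765883e-05, -5.57769728e+01, -2.82018328e+01, -9.20890125e-05,
        4.78797796e-03,  7.21485549e-05]), 'tool_pos': array([0.26984197, 0.56330301, 0.23072203]), 'tool_rot': array([[-9.01837961e-01,  4.32074088e-01, -5.23978453e-04],
       [ 4.32074406e-01,  9.01837353e-01, -1.04720226e-03],
       [ 2.00743797e-05, -1.17080443e-03, -9.99999314e-01]]), 'contact_force': array([ 0.68719516,  0.36844869, -0.9436045 ]), 'moment': array([ 0.01979043, -0.02864293, -0.04642949]), 'grasp_force': 0.0, 'grip_width': 0.9970680314761238}
```

View pics/top0.png

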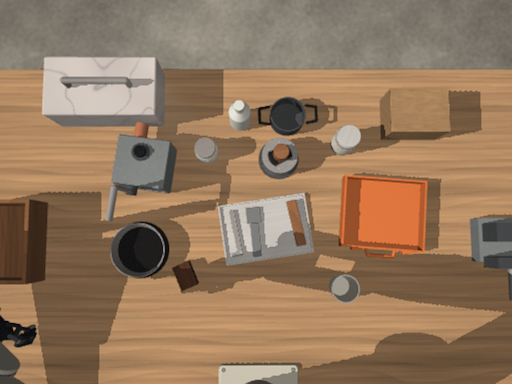

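View pics/side0.png

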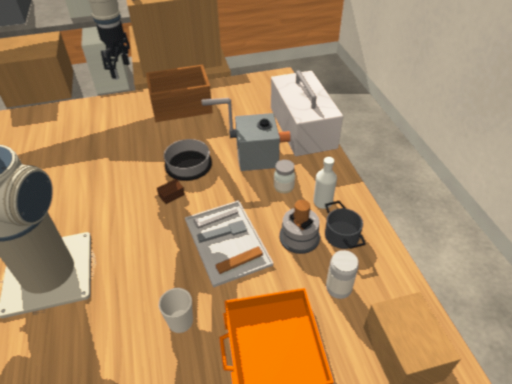

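```bash
python3 - <<'E'
from h import *
P=np.load('top0.npy'); im=cv2.imread('pics/top0.png')
# orthographic render: colour & pos
for n,(u,v) in dict(bung=(281,153),pot=(270,165),bowlin=(140,250),bowlrimL=(113,250),bowlrimR=(167,250),bowlT=(140,223),bowlB=(140,277),unit=(150,160),button=(141,151),jar=(205,148),can=(347,135),mug=(345,285),oil=(239,108),pan=(288,115),block=(186,276),leverend=(111,217),levertop=(118,195)).items(): print(n,np.round(P[v,u],3))
def rect(name,m):
    p=P[...,:2][m]; r=cv2.minAreaRect((p*1000).astype(np.float32)); print(name,m.sum(),r, 'z',np.round(np.nanmedian(P[...,2][m]),3))
z=P[...,2]; V,U=np.mgrid[:384,:512]
box=lambda a,b,c,d:(U>a)&(U<b)&(V>c)&(V<d)
hsv=cv2.cvtColor(im,cv2.COLOR_BGR2HSV)
rect('tray',box(212,320,190,268)&(z>.002)&(hsv[...,1]<60)|box(212,320,190,268)&(z>.012))
rect('case',box(335,435,170,250)&(z>.035)&(z<.06))
rect('unit',box(108,180,128,200)&(abs(z-.125)<.008))
rect('button',box(108,180,128,200)&(z>.134)&(z<.15))
rect('lever',box(95,140,180,225)&(z>.19))
rect('bunghead',box(255,305,135,180)&(z>.125))
rect('pottop',box(255,305,130,182)&(z>.05))
rect('bowlrim',box(105,175,215,285)&(z>.035))
bi=cv2.resize(im[120:270,100:325],None,fx=3.5,fy=3.5,interpolation=cv2.INTER_CUBIC); cv2.imwrite('pics/crop1.png',bi[:,:])
E
```

```text
bung [ 0.677 -0.06   0.133]
pot [ 0.655 -0.034  0.072]
bowlin [0.423 0.332 0.007]
bowlrimL [0.424 0.403 0.025]
bowlrimR [0.423 0.257 0.003]
bowlT [0.498 0.325 0.046]
bowlB [0.351 0.321 0.052]
unit [0.662 0.285 0.121]
button [0.681 0.304 0.144]
jar [0.699 0.143 0.091]
can [ 0.728 -0.238  0.118]
mug [ 0.323 -0.246  0.006]
oil [0.789 0.049 0.168]
pan [ 0.813 -0.091  0.002]
block [0.352 0.198 0.038]
leverend [0.507 0.359 0.211]
levertop [0.58  0.399 0.004]
tray 4111 ((482.10528564453125, -21.776702880859375), (171.457275390625, 252.59677124023438), 8.291893005371094) z 0.007
case 657 ((519.7333984375, -350.5018615722656), (232.2100372314453, 205.46722412109375), 85.24981689453125) z 0.043
unit 2469 ((646.7111206054688, 312.4630126953125), (141.0817108154297, 152.20123291015625), 81.92008209228516) z 0.125
button 127 ((635.2021484375, 320.56097412109375), (31.437185287475586, 127.92416381835938), 79.59194946289062) z 0.141
lever 279 ((542.0916137695312, 359.68408203125), (17.595111846923828, 89.72557830810547), 81.80021667480469) z 0.216
bunghead 200 ((681.65625, -59.30942153930664), (40.144447326660156, 39.73466110229492), 0.8042277097702026) z 0.134
pottop 1030 ((692.5897216796875, -57.70749282836914), (120.85954284667969, 100.56736755371094), 7.442429065704346) z 0.073
bowlrim 403 ((432.0570983886719, 321.2853698730469), (162.13624572753906, 170.81114196777344), 4.6048102378845215) z 0.047
```

View pics/crop1.png

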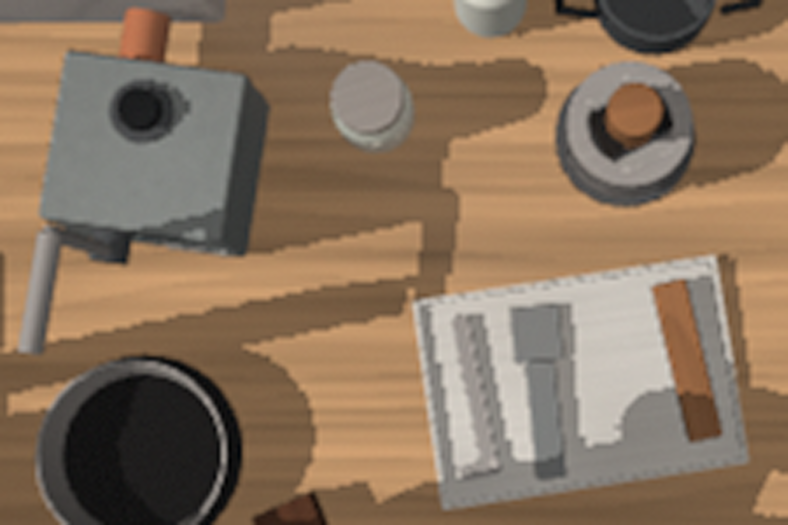

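The pictures show one peg, the scraper and the brush in the tray, the bung in the pot, and the unit with its lever up. I'll move over the pot and take wrist frames on the way.

apply_moves --pt "1 -0.4 -0.25 -0.9 0" --pt "1 -0.97 -0.61 -0.9 0" --pt "1 -0.97 -0.61 -0.9 0" --pt "1 -0.97 -0.61 -0.9 0"

```text
time: 0.48
tool_pos: [0.322, 0.4835, 0.3068]
tool_rot: [[-0.901, 0.434, 0.004], [0.434, 0.901, 0.002], [-0.002, 0.004, -1.0]]
contact_force: [-0.1, 0.3, 0.2]
grip_width: 1.003
grasp_force: 0.0
```

apply_moves --pt "1 -0.5 -0.3 0 0" --pt "1 -0.97 -0.61 0 0" --pt "1 -0.97 -0.61 0 0" --pt "1 -0.97 -0.61 0 0"

```text
time: 0.82
tool_pos: [0.3687, 0.4066, 0.303]
tool_rot: [[-0.9, 0.435, -0.0], [0.435, 0.9, -0.001], [0.0, -0.001, -1.0]]
contact_force: [-0.5, 0.7, -0.3]
grip_width: 0.997
grasp_force: 0.0
```

apply_moves --pt "1 -0.5 -0.3 0 0" --pt "1 -0.97 -0.61 0 0" --pt "1 -0.97 -0.61 0 0" --pt "1 -0.97 -0.61 0 0"

```text
time: 1.15
tool_pos: [0.4173, 0.3302, 0.3031]
tool_rot: [[-0.901, 0.434, -0.0], [0.434, 0.901, -0.0], [0.0, -0.0, -1.0]]
contact_force: [-0.2, 0.4, 0.8]
grip_width: 1.001
grasp_force: 0.0
```

apply_moves --pt "1 -0.5 -0.3 0 0" --pt "1 -0.97 -0.61 0 0" --pt "1 -0.97 -0.61 0 0" --pt "1 -0.97 -0.61 0 0"

```text
time: 1.48
tool_pos: [0.4662, 0.2534, 0.3031]
tool_rot: [[-0.901, 0.434, -0.0], [0.434, 0.901, 0.0], [0.0, 0.0, -1.0]]
contact_force: [-0.3, -0.7, 0.3]
grip_width: 1.005
grasp_force: 0.0
```

```bash
python3 - <<'E'
from h import *
im,d,P=grab('wrist','w1.png'); np.save('w1.npy',P)
E
```

apply_moves --pt "1 -0.5 -0.3 0 0" --pt "1 -0.97 -0.61 0 0" --pt "1 -0.97 -0.61 0 0" --pt "1 -0.97 -0.61 0 0"

```text
time: 1.87
tool_pos: [0.515, 0.1762, 0.3032]
tool_rot: [[-0.901, 0.433, -0.0], [0.433, 0.901, 0.0], [0.0, 0.0, -1.0]]
contact_force: [0.2, -0.6, -0.2]
grip_width: 1.002
grasp_force: 0.0
```

apply_moves --pt "1 -0.5 -0.3 0 0" --pt "1 -0.97 -0.61 0 0" --pt "1 -0.97 -0.61 0 0" --pt "1 -0.97 -0.61 0 0"

```text
time: 2.2
tool_pos: [0.5639, 0.0989, 0.3031]
tool_rot: [[-0.901, 0.433, -0.0], [0.433, 0.901, 0.001], [0.0, 0.0, -1.0]]
contact_force: [-0.4, -0.3, 0.1]
grip_width: 1.002
grasp_force: 0.0
```

apply_moves --pt "1 -0.5 -0.3 0 0" --pt "1 -0.97 -0.61 0 0" --pt "1 -0.97 -0.61 0 0" --pt "1 -0.97 -0.61 0 0"

```text
time: 2.53
tool_pos: [0.6127, 0.0216, 0.3029]
tool_rot: [[-0.901, 0.433, -0.0], [0.433, 0.901, 0.001], [0.001, 0.0, -1.0]]
contact_force: [-0.6, 1.1, -0.9]
grip_width: 0.996
grasp_force: 0.0
```

apply_moves --pt "1 -0.5 -0.3 0 0" --pt "1 -0.97 -0.61 0 0" --pt "1 -0.97 -0.61 0 0" --pt "1 -0.97 -0.61 0 0"

```text
time: 2.87
tool_pos: [0.6615, -0.0558, 0.3028]
tool_rot: [[-0.901, 0.433, -0.001], [0.433, 0.901, 0.001], [0.001, 0.0, -1.0]]
contact_force: [-0.7, 0.9, -0.0]
grip_width: 1.002
grasp_force: 0.0
```

apply_moves --pt "1 0 0 0 0.11" --pt "1 0 0 0 0.22" --pt "1 0 0 0 0.33" --pt "1 0 0 0 0.44" --pt "1 0 0 0 0.55" --pt "1 0 0 0 0.66" --pt "1 0 0 0 0.77" --pt "1 0 0 0 0.88" --pt "1 0 0 0 1" --pt "1 0 0 0 1"

```text
time: 3.7
tool_pos: [0.66, -0.0532, 0.3033]
tool_rot: [[-0.074, 0.997, -0.001], [0.997, 0.074, 0.001], [0.001, -0.001, -1.0]]
contact_force: [0.4, 0.5, 0.5]
grip_width: 1.0
grasp_force: 0.0
```

```bash
python3 - <<'E'
from h import *
im,d,P=grab('wrist','w2.png'); np.save('w2.npy',P)
o=readout.get_obs(); print(o['time'],o['tool_pos'],o['tool_rot'][:,0],o['joint_positions'],o['contact_force'])
E
```

```text
3.75 [ 0.66019816 -0.05363873  0.30336254] [-8.10033855e-02  9.96713361e-01  9.62955763e-04] [-9.94034717e-02  4.12114012e-01  1.47385632e+00  8.52461784e-04
  1.25654385e+00 -1.80759983e-01] [-0.07893373 -0.30469673 -1.34716999]
```

View pics/w1.png

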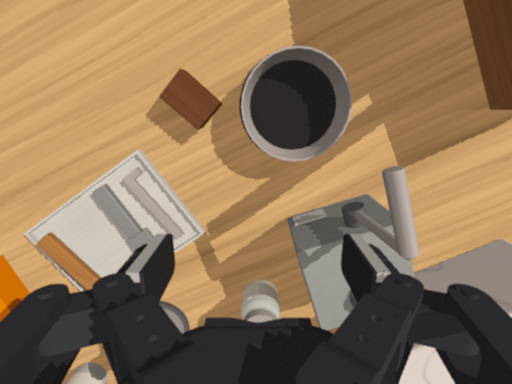

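View pics/w2.png

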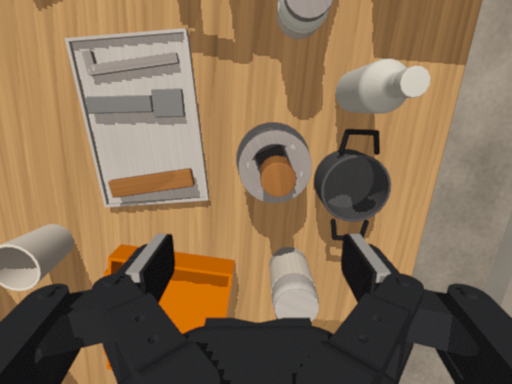

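```bash
python3 - <<'E'
from h import *
P=np.load('w2.npy'); im=cv2.imread('pics/w2.png')
hsv=cv2.cvtColor(im,cv2.COLOR_BGR2HSV); z=P[...,2]; V,U=np.mgrid[:384,:512]
box=lambda a,b,c,d:(U>a)&(U<b)&(V>c)&(V<d)
def rect(name,m):
    n,l,s,_=cv2.connectedComponentsWithStats(m.astype(np.uint8)); m=l==1+np.argmax(s[1:,4])
    p=P[...,:2][m]; r=cv2.minAreaRect((p*1000).astype(np.float32)); print(name,m.sum(),np.round(r[0]),np.round(r[1]),round(r[2],1),'z',np.round(np.nanmedian(z[m]),4),'mean',np.nanmean(p,0).round(3))
rect('peg',box(74,190,42,82)&(z>.009)&(hsv[...,2]<210))
rect('scraper',box(80,190,84,122)&(z>.009))
rect('brush',box(105,200,162,205)&(z>.018))
rect('bung',box(240,315,120,210)&(z>.125))
rect('pot',box(230,320,115,210)&(abs(z-.072)<.004))
rect('pads',box(230,320,115,210)&(z>.079)&(z<.088))
rect('tray',box(60,215,25,215)&(z>.003)&(z<.03))
c=im[110:220,220:330]; cv2.imwrite('pics/crop2.png',cv2.resize(c,None,fx=5.4,fy=5.4,interpolation=cv2.INTER_CUBIC))
P=np.load('w1.npy'); im=cv2.imread('pics/w1.png'); z=P[...,2]
rect('button',box(280,420,190,330)&(z>.136)&(z<.15))
rect('lever',box(380,420,160,262)&(z>.19))
rect('bowl',box(230,360,40,170)&(z>.04))
E
```

```text
peg 1215 [470.  70.] [131.  32.] 11.8 z 0.0155 mean [0.465 0.062]
scraper 2119 [469.   5.] [152.  43.] 5.8 z 0.0179 mean [0.478 0.008]
brush 1576 [ 499. -108.] [130.  28.] 12.9 z 0.0314 mean [ 0.501 -0.107]
bung 1030 [683. -61.] [41. 41.] 15.4 z 0.1363 mean [ 0.683 -0.06 ]
pot 2519 [684. -61.] [98. 99.] 4.2 z 0.0734 mean [ 0.683 -0.057]
pads 262 [674. -42.] [36. 14.] 26.2 z 0.0854 mean [ 0.673 -0.041]
tray 18239 [479. -23.] [184. 258.] 7.9 z 0.0061 mean [ 0.479 -0.005]
button 71 [578. 345.] [ 6. 12.] 25.3 z 0.1432 mean [0.577 0.344]
lever 2084 [542. 358.] [18. 89.] 81.3 z 0.2178 mean [0.537 0.357]
bowl 1702 [425. 330.] [148. 148.] 70.1 z 0.0495 mean [0.423 0.34 ]
```

View pics/crop2.png

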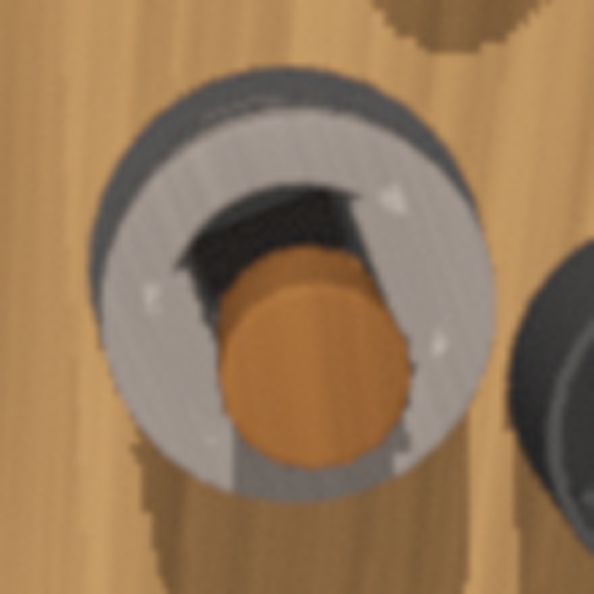

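The head centre is at about (0.683, -0.061) and the pot's yaw is about 26°, taken from the pad and the screws. I'll turn so that the fingers close along the pot's x.

apply_moves --pt "1 0 0 0 -0.12" --pt "1 0 0 0 -0.24" --pt "1 0 0 0 -0.357" --pt "1 0 0 0 -0.357" --pt "1 0 0 0 -0.357"

```text
time: 4.17
tool_pos: [0.6608, -0.0553, 0.3034]
tool_rot: [[-0.435, 0.9, -0.0], [0.9, 0.435, 0.0], [0.001, -0.0, -1.0]]
contact_force: [0.1, -0.2, -0.6]
grip_width: 1.0
grasp_force: 0.0
```

apply_moves --pt "1 -0.2 0.22 0.5 0" --pt "1 -0.2 0.22 1 0" --pt "1 -0.2 0.22 1 0" --pt "1 -0.2 0.22 1 0"

```text
time: 4.5
tool_pos: [0.6818, -0.0627, 0.2205]
tool_rot: [[-0.435, 0.901, -0.007], [0.901, 0.435, 0.001], [0.004, -0.006, -1.0]]
contact_force: [0.7, -0.2, 0.7]
grip_width: 0.999
grasp_force: 0.0
```

```bash
python3 - <<'E'
from h import *
im,d,P=grab('wrist','w3.png'); o=readout.get_obs(); t=np.array(o['tool_pos']); R=np.array(o['tool_rot']); z=P[...,2]
print(t,np.degrees(np.arctan2(R[1,0],R[0,0])))
m=(z>.125)&(z<.142)&(np.hypot(P[...,0]-.683,P[...,1]+.061)<.04)
p=P[...,:2][m]; c=cv2.minEnclosingCircle((p*1000).astype(np.float32)); print(c)
print('tool delta mm',R.T@(np.array([c[0][0]/1000,c[0][1]/1000,.096])-t)*1000)
m=(z>.079)&(z<.088)&(np.hypot(P[...,0]-.683,P[...,1]+.061)<.06); m&=np.hypot(P[...,0]-.683,P[...,1]+.061)>.024
n,l,s,_=cv2.connectedComponentsWithStats(m.astype(np.uint8))
for i in range(1,n):
    if s[i,4]>80: print(s[i],cv2.minAreaRect((P[...,:2][l==i]*1000).astype(np.float32)))
E
```

```text
[ 0.68342036 -0.06291682  0.22326665] 115.77434543910422
((683.3571166992188, -61.188446044921875), 20.71995735168457)
tool delta mm [  1.42059559   0.92097798 127.26713797]
[243 150  36  12 255] ((673.2313842773438, -40.810768127441406), (35.1892204284668, 11.033455848693848), 25.792348861694336)
```

apply_moves --pt "1 0.018 0.012 0.4 0" --pt "1 0.018 0.012 0.8 0" --pt "1 0.018 0.012 0.8 0" --pt "1 0.018 0.012 0.8 0"

```text
time: 4.88
tool_pos: [0.6841, -0.0615, 0.1606]
tool_rot: [[-0.435, 0.9, -0.001], [0.9, 0.435, 0.0], [0.0, -0.0, -1.0]]
contact_force: [0.2, -0.3, 0.4]
grip_width: 0.999
grasp_force: 0.0
```

apply_moves --pt "1 0 0 0.3 0" --pt "1 0 0 0.6 0" --pt "1 0 0 0.77 0" --pt "1 0 0 0.77 0"

```text
time: 5.22
tool_pos: [0.6838, -0.0616, 0.0974]
tool_rot: [[-0.435, 0.9, -0.002], [0.9, 0.435, 0.0], [0.001, -0.001, -1.0]]
contact_force: [-0.9, 0.3, 0.2]
grip_width: 0.998
grasp_force: 0.0
```

apply_moves --pt "0 0 0 0 0" --pt "0 0 0 0 0" --pt "0 0 0 0 0" --pt "0 0 0 0 0" --pt "0 0 0 0 0" --pt "0 0 0 0 0" --pt "0 0 0 0 0" --pt "0 0 0 0 0"

```text
time: 5.88
tool_pos: [0.6852, -0.0619, 0.0998]
tool_rot: [[-0.436, 0.9, 0.002], [0.9, 0.436, -0.0], [-0.001, 0.002, -1.0]]
contact_force: [-1.9, -0.2, 6.6]
grip_width: 0.48
grasp_force: 59.9
```

apply_moves --pt "0 0.05 0 0 0" --pt "0 0.1 0 0 0" --pt "0 0.15 0 0.01 0" --pt "0 0.18 0 0.012 0" --pt "0 0.2 0 0.015 0" --pt "0 0.2 0 0.015 0" --pt "0 0.2 0 0.015 0"

```text
time: 6.47
tool_pos: [0.6799, -0.0499, 0.0995]
tool_rot: [[-0.436, 0.9, 0.006], [0.9, 0.436, -0.004], [-0.006, 0.004, -1.0]]
contact_force: [2.1, -9.9, 7.8]
grip_width: 0.477
grasp_force: 61.0
```

```bash
python3 - <<'E'
from h import *
im,d,P=grab('side','s1.png')
cv2.imwrite('pics/s1c.png',cv2.resize(cv2.cvtColor(im,cv2.COLOR_RGB2BGR)[150:280,240:390],None,fx=4,fy=4))
E
```

```text
(no output)
```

View pics/s1c.png

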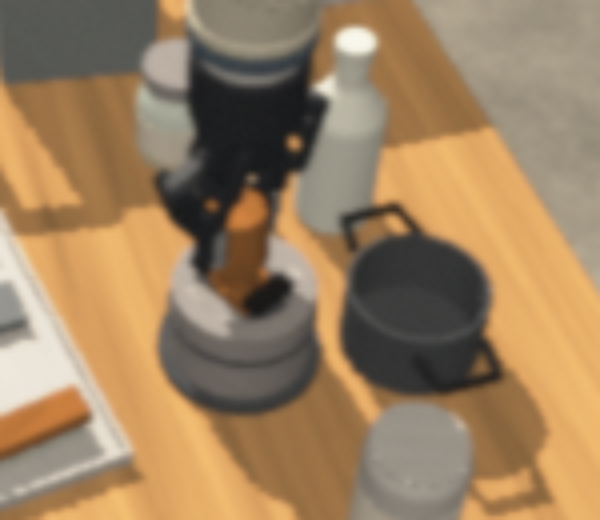

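The picture shows the bung leaning towards +y. I'll push slightly further, then rock to the other side.

apply_moves --pt "0 0.03 0 0 0" --pt "0 0.05 0 0 0" --pt "0 0.05 0 0 0" --pt "0 0.05 0 0 0"

```text
time: 6.85
tool_pos: [0.6783, -0.0462, 0.0992]
tool_rot: [[-0.436, 0.9, 0.007], [0.9, 0.436, -0.004], [-0.006, 0.004, -1.0]]
contact_force: [2.4, -9.5, 6.1]
grip_width: 0.479
grasp_force: 60.8
```

apply_moves --pt "0 -0.06 0 0 0" --pt "0 -0.12 0 -0.01 0" --pt "0 -0.18 0 -0.015 0" --pt "0 -0.25 0 -0.015 0" --pt "0 -0.25 0 -0.015 0" --pt "0 -0.25 0 -0.015 0"

```text
time: 7.35
tool_pos: [0.6846, -0.0608, 0.0991]
tool_rot: [[-0.435, 0.9, 0.001], [0.9, 0.435, 0.001], [0.001, 0.001, -1.0]]
contact_force: [-2.3, 3.7, 6.9]
grip_width: 0.479
grasp_force: 61.3
```

apply_moves --pt "0 -0.05 0 0 0" --pt "0 -0.1 0 0 0" --pt "0 -0.15 0 0.01 0" --pt "0 -0.2 0 0.015 0" --pt "0 -0.25 0 0.015 0" --pt "0 -0.25 0 0.015 0" --pt "0 -0.25 0 0.015 0"

```text
time: 7.93
tool_pos: [0.6929, -0.0778, 0.0977]
tool_rot: [[-0.435, 0.9, -0.0], [0.9, 0.435, 0.003], [0.003, 0.001, -1.0]]
contact_force: [-2.7, 7.6, 6.4]
grip_width: 0.478
grasp_force: 63.6
```

apply_moves --pt "0 0.06 0 0 0" --pt "0 0.12 0 -0.01 0" --pt "0 0.18 0 -0.015 0" --pt "0 0.25 0 -0.015 0" --pt "0 0.25 0 -0.015 0" --pt "0 0.25 0 -0.015 0"

```text
time: 8.43
tool_pos: [0.6858, -0.0628, 0.0993]
tool_rot: [[-0.436, 0.9, 0.004], [0.9, 0.436, -0.002], [-0.004, 0.003, -1.0]]
contact_force: [1.9, -5.0, 4.8]
grip_width: 0.474
grasp_force: 63.4
```

apply_moves --pt "0 0.008 0 -0.05 0" --pt "0 0.008 0 -0.1 0" --pt "0 0.008 0 -0.15 0" --pt "0 0.008 0 -0.2 0" --pt "0 0.008 0 -0.2 0"

```text
time: 8.85
tool_pos: [0.6841, -0.0611, 0.1146]
tool_rot: [[-0.436, 0.9, 0.0], [0.9, 0.436, 0.0], [-0.0, 0.0, -1.0]]
contact_force: [-0.4, -2.7, 0.9]
grip_width: 0.477
grasp_force: 62.7
```

```bash
python3 - <<'E'
from h import *
im,d,P=grab('side','s2.png')
cv2.imwrite('pics/s2c.png',cv2.resize(cv2.cvtColor(im,cv2.COLOR_RGB2BGR)[150:280,240:390],None,fx=4,fy=4))
E
```

```text
(no output)
```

View pics/s2c.png

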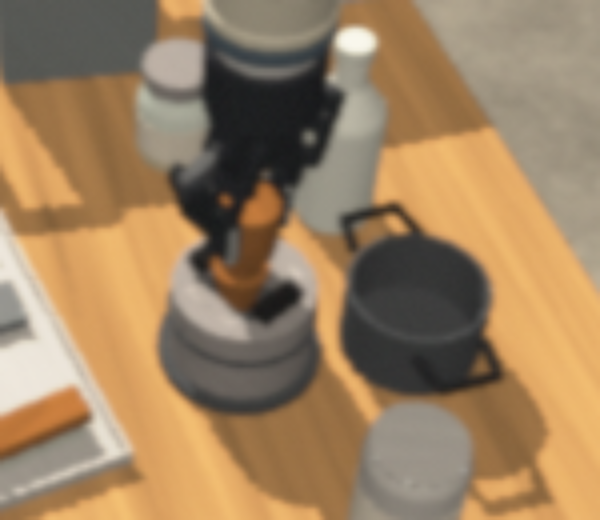

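The shoulder is clear of the pads, so I'll lift the bung and carry it over the bowl.

apply_moves --pt "0 0 0 -0.3 0" --pt "0 0 0 -0.6 0" --pt "0 0 0 -1 0" --pt "0 0 0 -1 0"

```text
time: 9.23
tool_pos: [0.6869, -0.0607, 0.1999]
tool_rot: [[-0.436, 0.9, 0.008], [0.9, 0.436, 0.0], [-0.003, 0.007, -1.0]]
contact_force: [2.6, -0.1, 0.4]
grip_width: 0.474
grasp_force: 62.6
```

apply_moves --pt "0 0 0 -0.4 0" --pt "0 0 0 -0.8 0" --pt "0 0 0 -1 0" --pt "0 0 0 -1 0"

```text
time: 9.57
tool_pos: [0.6858, -0.0606, 0.2782]
tool_rot: [[-0.436, 0.9, 0.007], [0.9, 0.436, 0.0], [-0.003, 0.006, -1.0]]
contact_force: [0.2, -0.7, -0.0]
grip_width: 0.48
grasp_force: 62.6
```

apply_moves --pt "0 0.3 -0.04 0 0" --pt "0 0.6 -0.09 0 0" --pt "0 0.874 -0.13 0 0" --pt "0 0.874 -0.13 0 0"

```text
time: 9.9
tool_pos: [0.6409, 0.0006, 0.2717]
tool_rot: [[-0.437, 0.899, -0.005], [0.899, 0.437, 0.002], [0.004, -0.004, -1.0]]
contact_force: [0.2, 0.6, -0.8]
grip_width: 0.476
grasp_force: 62.6
```

apply_moves --pt "0 0.3 -0.04 0 0" --pt "0 0.6 -0.09 0 0" --pt "0 0.874 -0.13 0 0" --pt "0 0.874 -0.13 0 0"

```text
time: 10.23
tool_pos: [0.6015, 0.0583, 0.2721]
tool_rot: [[-0.437, 0.899, -0.004], [0.899, 0.437, 0.001], [0.003, -0.003, -1.0]]
contact_force: [0.3, -0.3, -1.0]
grip_width: 0.48
grasp_force: 62.6
```

apply_moves --pt "0 0.3 -0.04 0 0" --pt "0 0.6 -0.09 0 0" --pt "0 0.874 -0.13 0 0" --pt "0 0.874 -0.13 0 0"

```text
time: 10.57
tool_pos: [0.5623, 0.1162, 0.2725]
tool_rot: [[-0.437, 0.899, -0.003], [0.899, 0.437, 0.001], [0.002, -0.003, -1.0]]
contact_force: [-0.0, -0.3, -1.6]
grip_width: 0.476
grasp_force: 62.6
```

apply_moves --pt "0 0.3 -0.04 0 0" --pt "0 0.6 -0.09 0 0" --pt "0 0.874 -0.13 0 0" --pt "0 0.874 -0.13 0 0"

```text
time: 10.9
tool_pos: [0.523, 0.1742, 0.2727]
tool_rot: [[-0.437, 0.899, -0.002], [0.899, 0.437, 0.0], [0.001, -0.002, -1.0]]
contact_force: [-0.2, 0.4, -0.6]
grip_width: 0.479
grasp_force: 62.6
```

apply_moves --pt "0 0.3 -0.04 0 0" --pt "0 0.6 -0.09 0 0" --pt "0 0.874 -0.13 0 0" --pt "0 0.874 -0.13 0 0"

```text
time: 11.23
tool_pos: [0.4837, 0.2324, 0.273]
tool_rot: [[-0.437, 0.899, -0.002], [0.899, 0.437, 0.0], [0.001, -0.001, -1.0]]
contact_force: [-0.5, -0.3, -1.0]
grip_width: 0.483
grasp_force: 62.6
```

apply_moves --pt "0 0.3 -0.04 0 0" --pt "0 0.6 -0.09 0 0" --pt "0 0.874 -0.13 0 0" --pt "0 0.874 -0.13 0 0" --pt "0 0.874 -0.13 0 0" --pt "0 0.874 -0.13 0 0"

```text
time: 11.73
tool_pos: [0.4458, 0.2886, 0.2734]
tool_rot: [[-0.436, 0.9, -0.0], [0.9, 0.436, -0.001], [-0.001, -0.0, -1.0]]
contact_force: [0.5, -0.2, -2.2]
grip_width: 0.478
grasp_force: 62.6
```

```bash
python3 - <<'E'
from h import *
im,d,P=grab('side','s3.png'); z=P[...,2]
o=readout.get_obs(); t=np.array(o['tool_pos']); R=np.array(o['tool_rot']); print(t,R[:,0])
hsv=cv2.cvtColor(im,cv2.COLOR_RGB2HSV)
Q=(P-t)@R
m=(np.abs(Q[...,0])<.1)&(np.abs(Q[...,1])<.05)&(z>.12)&(z<.3)&(hsv[...,1]>120)&(hsv[...,0]<20)
print(m.sum(),'z range bung',np.nanpercentile(z[m],[1,50,99]))
for a,b in((.18,.2),(.2,.22),(.22,.24),(.24,.26),(.26,.28)):
    k=m&(z>a)&(z<b); 
    if k.sum()>3: print(a,k.sum(),np.median(Q[k],0).round(4))
E
```

```text
[0.44588003 0.28844219 0.273431  ] [-4.34992975e-01  9.00433719e-01 -4.78435336e-04]
294 z range bung [0.20487345 0.25249206 0.29946715]
0.2 31 [-0.0027 -0.0051  0.0619]
0.22 49 [-0.0075 -0.0068  0.0423]
0.24 86 [-0.0067 -0.0057  0.0256]
0.26 55 [-0.0132 -0.0059  0.0016]
```

apply_moves --pt "0 0 0 0.3 0" --pt "0 0 0 0.6 0" --pt "0 0 0 1 0" --pt "0 0 0 1 0"

```text
time: 12.12
tool_pos: [0.4428, 0.2865, 0.1888]
tool_rot: [[-0.434, 0.901, -0.008], [0.901, 0.434, -0.005], [-0.001, -0.009, -1.0]]
contact_force: [-1.5, -0.7, -1.1]
grip_width: 0.483
grasp_force: 62.6
```

apply_moves --pt "0 0 0 0.3 0" --pt "0 0 0 0.6 0" --pt "0 0 0 1 0" --pt "0 0 0 1 0"

```text
time: 12.45
tool_pos: [0.4432, 0.2872, 0.1102]
tool_rot: [[-0.435, 0.901, -0.006], [0.901, 0.435, -0.004], [-0.001, -0.008, -1.0]]
contact_force: [-1.9, -0.8, -1.5]
grip_width: 0.478
grasp_force: 62.6
```

apply_moves --pt "0 0 0 0.1 0" --pt "0 0 0 0.2 0" --pt "0 0 0 0.3 0" --pt "0 0 0 0.37 0" --pt "0 0 0 0.4 0" --pt "0 0 0 0.4 0"

```text
time: 12.95
tool_pos: [0.445, 0.2893, 0.0816]
tool_rot: [[-0.436, 0.9, -0.0], [0.9, 0.436, -0.0], [-0.0, -0.0, -1.0]]
contact_force: [0.3, 0.3, -0.3]
grip_width: 0.477
grasp_force: 62.6
```

apply_moves --pt "0 0 0 0.08 0" --pt "0 0.1 0 0.1 0" --pt "0 0.2 0 0.11 0" --pt "0 0.3 0 0.13 0" --pt "0 0.45 0 0.18 0" --pt "0 0.6 0 0.26 0" --pt "0 0.7 0 0.33 0" --pt "0 0.8 0 0.42 0" --pt "0 0.8 0 0.42 0" --pt "0 0.8 0 0.42 0"

```text
time: 13.78
tool_pos: [0.4185, 0.3498, 0.0498]
tool_rot: [[-0.436, 0.9, 0.004], [0.9, 0.436, 0.004], [0.002, 0.005, -1.0]]
contact_force: [-1.9, 4.3, 9.4]
grip_width: 0.477
grasp_force: 69.9
```

```bash
python3 - <<'E'
from h import *
im,d,P=grab('side','s4.png')
cv2.imwrite('pics/s4c.png',cv2.resize(cv2.cvtColor(im,cv2.COLOR_RGB2BGR)[80:220,130:280],None,fx=4,fy=4))
E
```

```text
(no output)
```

View pics/s4c.png

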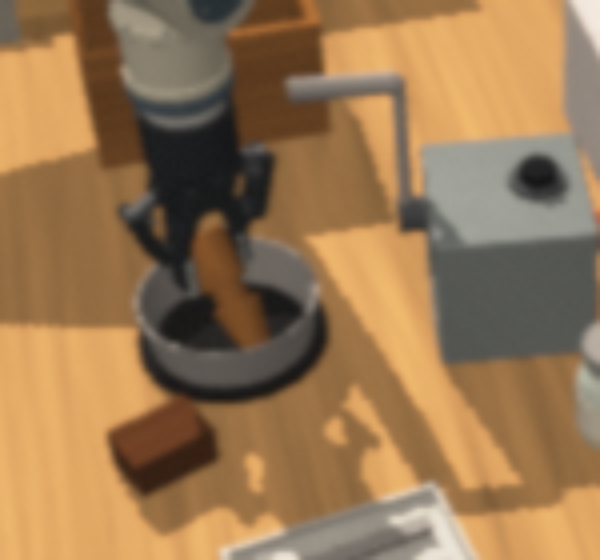

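apply_moves --pt "0.8 0 0 0 0" --pt "0.8 0 0 0 0" --pt "0.8 0 0 0 0" --pt "0.8 0 0 -0.2 0" --pt "0.8 0 0 -0.5 0" --pt "0.8 0 0 -1 0" --pt "0.8 0 0 -1 0"

```text
time: 14.42
tool_pos: [0.4201, 0.349, 0.1335]
tool_rot: [[-0.435, 0.9, 0.007], [0.9, 0.435, 0.005], [0.002, 0.008, -1.0]]
contact_force: [1.7, 1.7, 0.5]
grip_width: 0.803
grasp_force: 0.0
```

apply_moves --pt "0.8 0 0 -0.5 0" --pt "0.8 0 0 -1 0" --pt "0.8 0 0 -1 0"

```text
time: 14.67
tool_pos: [0.4205, 0.3494, 0.2148]
tool_rot: [[-0.435, 0.9, 0.009], [0.9, 0.435, 0.007], [0.002, 0.011, -1.0]]
contact_force: [2.1, 1.8, -0.2]
grip_width: 0.805
grasp_force: 0.0
```

apply_moves --pt "0.8 -0.4 -0.12 -0.4 0" --pt "0.8 -0.9 -0.265 -0.5 0" --pt "0.8 -0.9 -0.265 -0.5 0" --pt "0.8 -0.9 -0.265 -0.5 0"

```text
time: 15.0
tool_pos: [0.4301, 0.2713, 0.2487]
tool_rot: [[-0.433, 0.902, 0.001], [0.902, 0.433, 0.001], [-0.0, 0.002, -1.0]]
contact_force: [-0.1, 0.6, -0.4]
grip_width: 0.802
grasp_force: 0.0
```

apply_moves --pt "0.8 -0.4 -0.12 0 0" --pt "0.8 -0.9 -0.265 0 0" --pt "0.8 -0.9 -0.265 0 0"

```text
time: 15.25
tool_pos: [0.4417, 0.1949, 0.247]
tool_rot: [[-0.433, 0.901, -0.002], [0.901, 0.433, -0.002], [-0.001, -0.002, -1.0]]
contact_force: [-0.4, 0.5, 0.3]
grip_width: 0.799
grasp_force: 0.0
```

apply_moves --pt "0.8 -0.4 -0.12 0 0" --pt "0.8 -0.9 -0.265 0 0" --pt "0.8 -0.9 -0.265 0 0"

```text
time: 15.5
tool_pos: [0.4545, 0.1208, 0.2472]
tool_rot: [[-0.433, 0.902, -0.001], [0.902, 0.433, -0.002], [-0.001, -0.002, -1.0]]
contact_force: [0.6, -0.0, -0.4]
grip_width: 0.798
grasp_force: 0.0
```

apply_moves --pt "0.8 -0.4 -0.12 0 0" --pt "0.8 -0.9 -0.265 0 0" --pt "0.8 -0.9 -0.265 0 0"

```text
time: 15.75
tool_pos: [0.4673, 0.0468, 0.2474]
tool_rot: [[-0.432, 0.902, -0.0], [0.902, 0.432, -0.002], [-0.001, -0.001, -1.0]]
contact_force: [0.3, 0.2, 0.0]
grip_width: 0.798
grasp_force: 0.0
```

apply_moves --pt "0.8 -0.4 -0.12 0 0" --pt "0.8 -0.9 -0.265 0 0" --pt "0.8 -0.9 -0.265 0 0"

```text
time: 16.0
tool_pos: [0.4799, -0.0273, 0.2476]
tool_rot: [[-0.432, 0.902, 0.001], [0.902, 0.432, -0.001], [-0.002, -0.0, -1.0]]
contact_force: [1.0, 0.8, -1.0]
grip_width: 0.799
grasp_force: 0.0
```

apply_moves --pt "0.8 0 0 0 0.11" --pt "0.8 0 0 0 0.22" --pt "0.8 0 0 0 0.33" --pt "0.8 0 0 0 0.44" --pt "0.8 0 0 0 0.55" --pt "0.8 0 0 0 0.66" --pt "0.8 0 0 0 0.77" --pt "0.8 0 0 0 0.9" --pt "0.8 0 0 0 0.9"

```text
time: 16.75
tool_pos: [0.4787, -0.022, 0.2474]
tool_rot: [[0.476, 0.88, -0.001], [0.88, -0.476, 0.001], [0.0, -0.001, -1.0]]
contact_force: [0.9, 0.7, -0.3]
grip_width: 0.8
grasp_force: 0.0
```

apply_moves --pt "0.8 0 0 0 0.11" --pt "0.8 0 0 0 0.22" --pt "0.8 0 0 0 0.33" --pt "0.8 0 0 0 0.44" --pt "0.8 0 0 0 0.55" --pt "0.8 0 0 0 0.66" --pt "0.8 0 0 0 0.77" --pt "0.8 0 0 0 0.9" --pt "0.8 0 0 0 0.9" --pt "0.8 0 0 0 0.9"

```text
time: 17.58
tool_pos: [0.4786, -0.0226, 0.2477]
tool_rot: [[0.99, 0.141, -0.001], [0.141, -0.99, 0.0], [-0.001, -0.0, -1.0]]
contact_force: [-0.9, 0.5, 0.8]
grip_width: 0.799
grasp_force: 0.0
```

```bash
python3 - <<'E'
from h import *
im,d,P=grab('wrist','w4.png'); np.save('w4.npy',P)
grab('top','t4.png')
o=readout.get_obs(); print(o['time'],o['tool_pos'],o['tool_rot'][:,0],o['joint_positions'])
a=cv2.imread('pics/w4.png'); b=cv2.imread('pics/t4.png')
c=np.zeros((560,800,3),np.uint8); c[:384,:512]=a; c[:288,512:800]=cv2.resize(b[215:285,100:170],(288,288)); cv2.imwrite('pics/v4.png',c)
E
```

```text
17.6833 [ 0.47859969 -0.02285168  0.24785045] [ 9.90013038e-01  1.40975357e-01 -3.65301601e-04] [-7.26004925e-02  1.85844848e-01  1.92808359e+00  9.53504379e-05
  1.02805580e+00  1.35670005e+00]
```

View pics/v4.png

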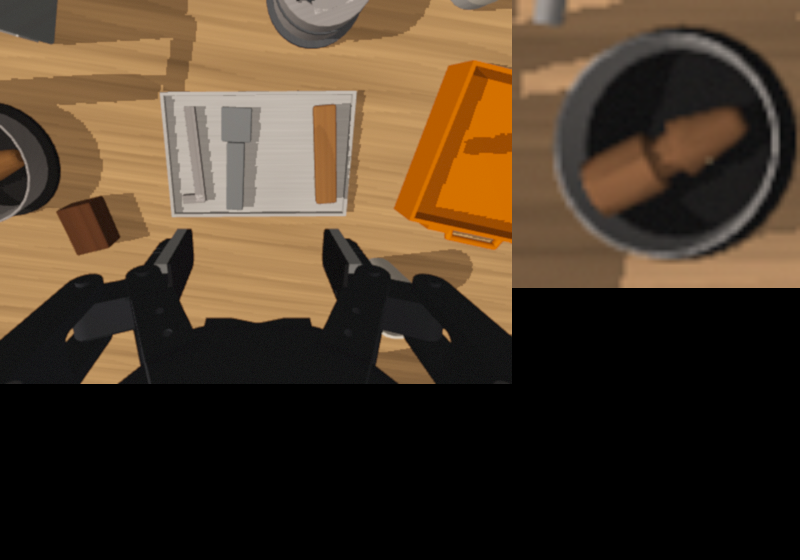

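The bung lies in the bowl. The peg (about px 194,155), scraper (237,155) and brush (325,153) lie clear in the tray. I'll measure them now.

```bash
cat >> h.py <<'E'
def items(P,im,zmin=.0075):
    z=P[...,2]; c,s=np.cos(np.radians(7)),np.sin(np.radians(7)); X=P[...,0]-.480; Y=P[...,1]+.022
    a=c*X+s*Y; b=-s*X+c*Y
    m=(abs(a)<.079)&(abs(b)<.119)&(z>zmin)&(z<.045)
    n,l,st,_=cv2.connectedComponentsWithStats(m.astype(np.uint8)); out=[]
    for i in range(1,n):
        if st[i,4]>250:
            p=P[...,:2][l==i]*1000; r=cv2.minAreaRect(p.astype(np.float32))
            w,h=r[1]; ang=r[2] if w>h else r[2]+90
            ang=(ang+90)%180-90
            print(st[i,4],'c',np.round(r[0],1),'size',np.round(sorted(r[1]),1),'yaw',round(ang,1),'z',np.nanmedian(z[l==i]).round(4),'px',st[i,:4],'mean',p.mean(0).round(1))
E
python3 - <<'E'
from h import *
P=np.load('w4.npy'); items(P,None)
P=np.load('w1.npy'); im=cv2.imread('pics/w1.png'); z=P[...,2]
R=cv2.imread('pics/top0.png'); 
E
```

```text
2288 c [ 494.4 -109.5] size [ 28.4 138.8] yaw 12.8 z 0.0313 px [312 104  25 101] mean [ 501.5 -106.5]
1232 c [469.6  70.4] size [ 32.2 131. ] yaw 11.7 z 0.0153 px [182 106  25  98] mean [468.3  62.1]
2291 c [474.5   6.7] size [ 39.4 139.2] yaw 6.3 z 0.0177 px [221 106  31 104] mean [485.7   8.4]
```

apply_moves --pt "0.55 0.03 0.27 0.4 0" --pt "0.55 0.058 0.54 0.925 0" --pt "0.55 0.058 0.54 0.925 0"

```text
time: 17.93
tool_pos: [0.4868, -0.0665, 0.1696]
tool_rot: [[0.99, 0.138, -0.007], [0.138, -0.99, 0.001], [-0.006, -0.001, -1.0]]
contact_force: [-1.6, -0.1, 0.3]
grip_width: 0.554
grasp_force: 0.0
```

apply_moves --pt "0.55 0.03 0.27 0.4 -0.08" --pt "0.55 0.058 0.54 0.925 -0.08" --pt "0.55 0.058 0.54 0.925 -0.08" --pt "0.55 0.058 0.54 0.925 -0.08" --pt "0.55 0.058 0.54 0.925 -0.08"

```text
time: 18.35
tool_pos: [0.4997, -0.1072, 0.101]
tool_rot: [[0.976, 0.219, -0.0], [0.219, -0.976, 0.0], [-0.0, -0.0, -1.0]]
contact_force: [0.3, 1.0, -0.0]
grip_width: 0.55
grasp_force: 0.0
```

```bash
python3 - <<'E'
from h import *
im,d,P=grab('wrist','w5.png'); items(P,im)
o=readout.get_obs(); print(o['tool_pos'],o['tool_rot'][:,0],o['grip_width'])
E
```

```text
3704 c [470.   69.7] size [ 33.4 131. ] yaw 11.0 z 0.0151 px [ 31 100  50 152] mean [471.7  61.3]
6271 c [474.4   6.3] size [ 40.8 139.9] yaw 6.5 z 0.0164 px [ 94 105  54 161] mean [486.8   6.7]
5373 c [ 499.1 -108.5] size [ 28.1 129.3] yaw 12.9 z 0.0314 px [240 115  38 155] mean [ 504.4 -107.3]
413 c [ 413.8 -115.8] size [ 3.7 67.7] yaw -82.8 z 0.0122 px [211 272  72  12] mean [ 413.9 -117.2]
[ 0.50028709 -0.10708329  0.10177384] [0.97570411 0.21908679 0.0015729 ] 0.5499425791701921
```

View pics/w5.png

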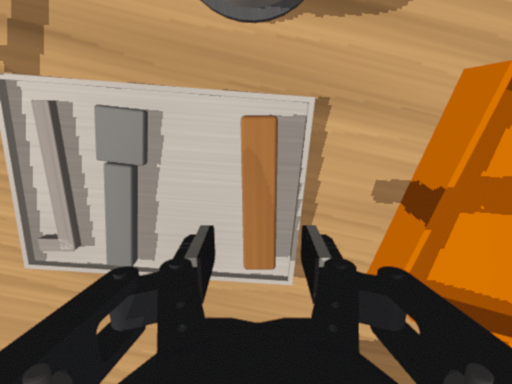

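apply_moves --pt "0.55 0 0.012 0.4 0" --pt "0.55 0 0.012 0.8 0" --pt "0.55 0 0.012 1 0" --pt "0.55 0 0.012 1 0" --pt "0.55 0 0.012 1 0"

```text
time: 18.82
tool_pos: [0.5004, -0.108, 0.0215]
tool_rot: [[0.976, 0.22, 0.001], [0.22, -0.976, -0.0], [0.001, 0.0, -1.0]]
contact_force: [0.0, -1.1, -0.4]
grip_width: 0.555
grasp_force: 0.0
```

apply_moves --pt "0 0 0 0 0" --pt "0 0 0 0 0" --pt "0 0 0 0 0" --pt "0 0 0 0 0" --pt "0 0 0 0 0" --pt "0 0 0 0 0"

```text
time: 19.32
tool_pos: [0.5014, -0.1086, 0.0226]
tool_rot: [[0.976, 0.219, 0.004], [0.219, -0.976, -0.001], [0.004, 0.002, -1.0]]
contact_force: [-2.0, 2.0, 7.7]
grip_width: 0.305
grasp_force: 59.0
```

apply_moves --pt "0 0 0 -0.2 0" --pt "0 0 0 -0.6 0" --pt "0 0 0 -1 0" --pt "0 0 0 -1 0"

```text
time: 19.65
tool_pos: [0.5037, -0.1094, 0.1066]
tool_rot: [[0.976, 0.219, 0.01], [0.219, -0.976, -0.002], [0.01, 0.005, -1.0]]
contact_force: [1.2, -0.4, -1.5]
grip_width: 0.302
grasp_force: 59.8
```

apply_moves --pt "0 -0.08 0.4 -0.3 0" --pt "0 -0.16 0.935 -0.5 0" --pt "0 -0.16 0.935 -0.5 0" --pt "0 -0.16 0.935 -0.5 0"

```text
time: 19.98
tool_pos: [0.505, -0.1866, 0.1424]
tool_rot: [[0.976, 0.216, 0.005], [0.216, -0.976, -0.002], [0.004, 0.003, -1.0]]
contact_force: [-0.7, 0.9, -1.4]
grip_width: 0.306
grasp_force: 59.9
```

apply_moves --pt "0 -0.08 0.4 0 0" --pt "0 -0.16 0.935 0 0" --pt "0 -0.16 0.935 0 0"

```text
time: 20.23
tool_pos: [0.5084, -0.2641, 0.1405]
tool_rot: [[0.976, 0.217, 0.002], [0.217, -0.976, -0.003], [0.002, 0.003, -1.0]]
contact_force: [0.3, -0.5, 0.5]
grip_width: 0.299
grasp_force: 59.9
```

apply_moves --pt "0 -0.08 0.4 0 0" --pt "0 -0.16 0.935 0 0" --pt "0 -0.16 0.935 0 0"

```text
time: 20.48
tool_pos: [0.5123, -0.3404, 0.1403]
tool_rot: [[0.976, 0.216, 0.002], [0.217, -0.976, -0.003], [0.002, 0.004, -1.0]]
contact_force: [-0.0, 0.1, -1.3]
grip_width: 0.306
grasp_force: 60.0
```

apply_moves --pt "0 -0.08 0.4 0 0" --pt "0 -0.16 0.935 0 0" --pt "0 -0.16 0.935 0 0" --pt "0 -0.16 0.935 0 0"

```text
time: 20.82
tool_pos: [0.515, -0.4123, 0.1394]
tool_rot: [[0.976, 0.216, -0.0], [0.216, -0.976, 0.0], [-0.0, -0.0, -1.0]]
contact_force: [-0.7, 1.4, -1.0]
grip_width: 0.305
grasp_force: 60.0
```

```bash
python3 - <<'E'
from h import *
im,d,P=grab('wrist','w6.png'); z=P[...,2]
o=readout.get_obs(); print(o['tool_pos'],o['tool_rot'][:,0],o['grip_width'])
m=(abs(z-.045)<.006)&(P[...,1]<-.2)&(P[...,1]>-.5)&(im[...,0]>150)&(im[...,2]<90)
p=P[...,:2][m]*1000; print(m.sum(),cv2.minAreaRect(p.astype(np.float32)))
E
```

```text
[ 0.51475106 -0.41077591  0.13926097] [ 9.76068206e-01  2.17463228e-01 -7.75663262e-04] 0.30419831787084495
6377 ((519.8363037109375, -352.0538330078125), (231.33816528320312, 208.000732421875), 85.43415069580078)
```

View pics/w6.png

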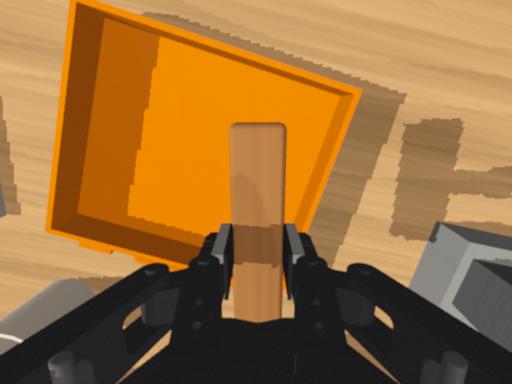

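apply_moves --pt "0 0 0 0.4 0" --pt "0 0 0 0.7 0" --pt "0 0 0 0.7 0"

```text
time: 21.12
tool_pos: [0.5123, -0.4071, 0.0792]
tool_rot: [[0.976, 0.22, -0.007], [0.22, -0.976, 0.006], [-0.006, -0.008, -1.0]]
contact_force: [-0.6, 1.0, -1.8]
grip_width: 0.305
grasp_force: 60.0
```

apply_moves --pt "0 0 0 0.3 0" --pt "0 0 0 0.5 0" --pt "0 0 0 0.7 0" --pt "0 0 0 0.7 0" --pt "0 0 0 0.7 0" --pt "0.6 0 0 0.7 0" --pt "0.6 0 0 0.7 0" --pt "0.6 0 0 0.7 0"

```text
time: 21.78
tool_pos: [0.516, -0.4121, 0.0298]
tool_rot: [[0.976, 0.219, 0.002], [0.219, -0.976, -0.002], [0.001, 0.002, -1.0]]
contact_force: [0.1, 0.6, 0.2]
grip_width: 0.597
grasp_force: 0.0
```

apply_moves --pt "0.6 0 0 -0.4 0" --pt "0.6 0 0 -1 0" --pt "0.6 0 0 -1 0"

```text
time: 22.03
tool_pos: [0.5182, -0.4143, 0.1152]
tool_rot: [[0.976, 0.218, 0.008], [0.218, -0.976, -0.006], [0.006, 0.008, -1.0]]
contact_force: [1.4, -0.9, 0.5]
grip_width: 0.601
grasp_force: 0.0
```

apply_moves --pt "0.6 0.05 -0.4 -0.3 0" --pt "0.6 0.106 -0.867 -0.4 0" --pt "0.6 0.106 -0.867 -0.4 0"

```text
time: 22.28
tool_pos: [0.5081, -0.3381, 0.143]
tool_rot: [[0.976, 0.22, 0.002], [0.22, -0.976, 0.0], [0.002, 0.0, -1.0]]
contact_force: [0.2, 0.1, 0.0]
grip_width: 0.598
grasp_force: 0.0
```

apply_moves --pt "0.6 0.05 -0.4 0 0" --pt "0.6 0.106 -0.867 0 0" --pt "0.6 0.106 -0.867 0 0"

```text
time: 22.53
tool_pos: [0.4998, -0.2678, 0.1405]
tool_rot: [[0.975, 0.22, -0.002], [0.22, -0.975, 0.002], [-0.001, -0.003, -1.0]]
contact_force: [-0.3, 0.6, -0.7]
grip_width: 0.599
grasp_force: 0.0
```

apply_moves --pt "0.6 0.05 -0.4 0 0" --pt "0.6 0.106 -0.867 0 0" --pt "0.6 0.106 -0.867 0 0"

```text
time: 22.78
tool_pos: [0.493, -0.1987, 0.1403]
tool_rot: [[0.975, 0.221, -0.002], [0.221, -0.975, 0.002], [-0.001, -0.002, -1.0]]
contact_force: [-0.9, -0.2, -0.5]
grip_width: 0.599
grasp_force: 0.0
```

apply_moves --pt "0.6 0.05 -0.4 0 0" --pt "0.6 0.106 -0.867 0 0" --pt "0.6 0.106 -0.867 0 0"

```text
time: 23.03
tool_pos: [0.4865, -0.1295, 0.1404]
tool_rot: [[0.975, 0.221, -0.001], [0.221, -0.975, 0.001], [-0.001, -0.002, -1.0]]
contact_force: [-1.1, 0.6, -0.6]
grip_width: 0.601
grasp_force: 0.0
```

apply_moves --pt "0.6 0.05 -0.4 0 0" --pt "0.6 0.106 -0.867 0 0" --pt "0.6 0.106 -0.867 0 0"

```text
time: 23.28
tool_pos: [0.48, -0.0602, 0.1405]
tool_rot: [[0.975, 0.221, -0.0], [0.221, -0.975, 0.001], [-0.0, -0.001, -1.0]]
contact_force: [-0.7, 0.5, 0.7]
grip_width: 0.605
grasp_force: 0.0
```

apply_moves --pt "0.6 0.05 -0.4 0 0.1" --pt "0.6 0.106 -0.867 0.3 0.1" --pt "0.6 0.106 -0.867 0.5 0.1" --pt "0.6 0.106 -0.867 0.5 0.1" --pt "0.6 0.106 -0.867 0.5 0.1"

```text
time: 23.7
tool_pos: [0.4739, 0.0054, 0.1001]
tool_rot: [[0.993, 0.116, -0.001], [0.116, -0.993, -0.0], [-0.001, 0.0, -1.0]]
contact_force: [0.4, -0.0, 0.4]
grip_width: 0.6
grasp_force: 0.0
```

```bash
python3 - <<'E'
from h import *
im,d,P=grab('wrist','w7.png'); items(P,im)
o=readout.get_obs(); print(o['tool_pos'],o['tool_rot'][:,0],o['grip_width'])
im,d,P=grab('top','t7.png'); items(P,im)
E
```

```text
2247 c [483.4  64.2] size [ 14.6 107.1] yaw 12.1 z 0.0153 px [170 107  37 127] mean [489.   64.7]
5693 c [474.2   7.1] size [ 40.1 139.6] yaw 6.1 z 0.0177 px [231 106  51 161] mean [487.9   8.9]
269 c [ 414.5 -124.6] size [ 3.6 50. ] yaw -81.8 z 0.012 px [360 263  57   8] mean [ 415.2 -124.8]
[0.47454655 0.00490066 0.10071044] [9.93330379e-01 1.15301480e-01 5.70871180e-04] 0.6027017424901029
```

apply_moves --pt "0.5 0 -0.028 0.4 0" --pt "0.5 0 -0.028 0.8 0" --pt "0.5 0 -0.028 0.8 0"

```text
time: 24.05
tool_pos: [0.4716, 0.0067, 0.0331]
tool_rot: [[0.993, 0.114, -0.006], [0.114, -0.994, -0.0], [-0.006, -0.001, -1.0]]
contact_force: [-0.4, 0.0, 0.1]
grip_width: 0.5
grasp_force: 0.0
```

apply_moves --pt "0.5 0 0 0.2 0" --pt "0.5 0 0 0.34 0" --pt "0.5 0 0 0.34 0" --pt "0.5 0 0 0.34 0" --pt "0 0 0 0.34 0" --pt "0 0 0 0.34 0" --pt "0 0 0 0.34 0" --pt "0 0 0 0.34 0" --pt "0 0 0 0.34 0" --pt "0 0 0 0.34 0"

```text
time: 24.88
tool_pos: [0.4745, 0.0076, 0.0104]
tool_rot: [[0.993, 0.115, 0.002], [0.115, -0.993, -0.0], [0.002, 0.0, -1.0]]
contact_force: [-2.1, -2.2, 7.1]
grip_width: 0.256
grasp_force: 59.0
```

apply_moves --pt "0 0 0 -0.2 0" --pt "0 0 0 -0.6 0" --pt "0 0 0 -1 0" --pt "0 0 0 -1 0"

```text
time: 25.22
tool_pos: [0.477, 0.0078, 0.0943]
tool_rot: [[0.993, 0.115, 0.009], [0.115, -0.993, -0.0], [0.009, 0.001, -1.0]]
contact_force: [0.9, -0.1, 0.1]
grip_width: 0.258
grasp_force: 59.4
```

apply_moves --pt "0 0 0.4 -0.3 0" --pt "0 0.011 0.897 -0.4 0" --pt "0 0.011 0.897 -0.4 0"

```text
time: 25.47
tool_pos: [0.4859, -0.0681, 0.1239]
tool_rot: [[0.994, 0.113, 0.007], [0.113, -0.994, -0.002], [0.007, 0.003, -1.0]]
contact_force: [1.8, 0.7, -0.1]
grip_width: 0.255
grasp_force: 59.5
```

apply_moves --pt "0 0 0.4 0 0" --pt "0 0.011 0.897 0 0" --pt "0 0.011 0.897 0 0"

```text
time: 25.72
tool_pos: [0.4937, -0.1395, 0.1218]
tool_rot: [[0.994, 0.112, 0.004], [0.112, -0.994, -0.002], [0.004, 0.003, -1.0]]
contact_force: [0.5, 0.2, -0.3]
grip_width: 0.259
grasp_force: 59.5
```

apply_moves --pt "0 0 0.4 0 0" --pt "0 0.011 0.897 0 0" --pt "0 0.011 0.897 0 0"

```text
time: 25.97
tool_pos: [0.5029, -0.2108, 0.1217]
tool_rot: [[0.994, 0.112, 0.004], [0.112, -0.994, -0.003], [0.004, 0.003, -1.0]]
contact_force: [-0.9, -0.1, -0.2]
grip_width: 0.254
grasp_force: 59.6
```

apply_moves --pt "0 0 0.4 0 0" --pt "0 0.011 0.897 0 0" --pt "0 0.011 0.897 0 0"

```text
time: 26.22
tool_pos: [0.5121, -0.2822, 0.1218]
tool_rot: [[0.994, 0.113, 0.004], [0.113, -0.994, -0.004], [0.004, 0.004, -1.0]]
contact_force: [0.5, -0.3, -0.3]
grip_width: 0.254
grasp_force: 59.6
```

apply_moves --pt "0 0 0.4 0 0" --pt "0 0.011 0.897 0 0" --pt "0 0.011 0.897 0 0" --pt "0 0.011 0.897 0 0" --pt "0 0.011 0.897 0 0"

```text
time: 26.63
tool_pos: [0.5188, -0.3473, 0.1205]
tool_rot: [[0.993, 0.115, -0.001], [0.115, -0.993, 0.001], [-0.001, -0.001, -1.0]]
contact_force: [0.1, -0.5, -1.7]
grip_width: 0.254
grasp_force: 59.6
```

```bash
python3 - <<'E'
from h import *
im,d,P=grab('wrist','w8.png')
o=readout.get_obs(); print(o['tool_pos'],o['tool_rot'][:,0],o['grip_width'])
E
```

```text
[ 0.51884268 -0.34686045  0.1205778 ] [ 9.93311572e-01  1.15461064e-01 -9.28761909e-04] 0.26002573356250863
```

View pics/w8.png

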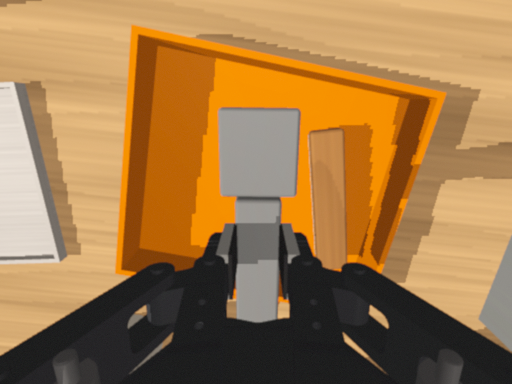

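apply_moves --pt "0 0 -0.06 0.4 0" --pt "0 0 -0.06 0.7 0" --pt "0 0 -0.06 0.7 0"

```text
time: 26.93
tool_pos: [0.5159, -0.3398, 0.0608]
tool_rot: [[0.993, 0.117, -0.007], [0.117, -0.993, 0.005], [-0.006, -0.006, -1.0]]
contact_force: [-1.0, 1.4, -0.9]
grip_width: 0.26
grasp_force: 59.6
```

apply_moves --pt "0 0 0 0.3 0" --pt "0 0 0 0.5 0" --pt "0 0 0 0.6 0" --pt "0 0 0 0.6 0" --pt "0 0 0 0.6 0" --pt "0.42 0 0 0.6 0" --pt "0.42 0 0 0.6 0" --pt "0.42 0 0 0.6 0"

```text
time: 27.6
tool_pos: [0.5195, -0.3438, 0.0182]
tool_rot: [[0.993, 0.115, 0.002], [0.115, -0.993, -0.001], [0.001, 0.001, -1.0]]
contact_force: [-0.2, -0.2, -0.0]
grip_width: 0.419
grasp_force: 0.0
```

apply_moves --pt "0.42 0 0 -0.4 0" --pt "0.42 0 0 -1 0" --pt "0.42 0 0 -1 0"

```text
time: 27.85
tool_pos: [0.5219, -0.3456, 0.1033]
tool_rot: [[0.993, 0.115, 0.007], [0.115, -0.993, -0.005], [0.007, 0.006, -1.0]]
contact_force: [1.7, -1.2, 1.0]
grip_width: 0.422
grasp_force: 0.0
```

apply_moves --pt "0.42 0 -0.4 -0.3 0" --pt "0.42 0 -0.846 -0.4 0" --pt "0.42 0 -0.846 -0.4 0"

```text
time: 28.1
tool_pos: [0.5107, -0.2724, 0.1315]
tool_rot: [[0.993, 0.117, 0.002], [0.117, -0.993, 0.0], [0.002, -0.0, -1.0]]
contact_force: [0.8, -0.2, -0.4]
grip_width: 0.421
grasp_force: 0.0
```

apply_moves --pt "0.42 0 -0.4 0 0" --pt "0.42 0 -0.846 0 0" --pt "0.42 0 -0.846 0 0"

```text
time: 28.35
tool_pos: [0.5015, -0.2045, 0.1291]
tool_rot: [[0.993, 0.117, -0.002], [0.117, -0.993, 0.002], [-0.002, -0.002, -1.0]]
contact_force: [-0.3, 0.7, -0.2]
grip_width: 0.425
grasp_force: 0.0
```

apply_moves --pt "0.42 0 -0.4 0 0" --pt "0.42 0 -0.846 0 0" --pt "0.42 0 -0.846 0 0"

```text
time: 28.6
tool_pos: [0.4939, -0.1377, 0.129]
tool_rot: [[0.993, 0.118, -0.002], [0.118, -0.993, 0.001], [-0.001, -0.002, -1.0]]
contact_force: [0.1, 0.6, -0.7]
grip_width: 0.421
grasp_force: 0.0
```

apply_moves --pt "0.42 0 -0.4 0 0" --pt "0.42 0 -0.846 0 0" --pt "0.42 0 -0.846 0 0"

```text
time: 28.85
tool_pos: [0.4865, -0.0708, 0.1291]
tool_rot: [[0.993, 0.118, -0.001], [0.118, -0.993, 0.001], [-0.001, -0.001, -1.0]]
contact_force: [0.5, -0.5, 0.2]
grip_width: 0.42
grasp_force: 0.0
```

apply_moves --pt "0.42 0 -0.4 0 0" --pt "0.42 0 -0.846 0 0" --pt "0.42 0 -0.846 0 0"

```text
time: 29.1
tool_pos: [0.4793, -0.0039, 0.1292]
tool_rot: [[0.993, 0.118, 0.0], [0.118, -0.993, 0.001], [0.0, -0.001, -1.0]]
contact_force: [-0.8, -0.0, -0.2]
grip_width: 0.419
grasp_force: 0.0
```

apply_moves --pt "0.42 0 -0.4 0 -0.085" --pt "0.42 0 -0.846 0.2 -0.085" --pt "0.42 0 -0.846 0.3 -0.085" --pt "0.42 0 -0.846 0.3 -0.085" --pt "0.42 0 -0.846 0.3 -0.085"

```text
time: 29.52
tool_pos: [0.4722, 0.0595, 0.1049]
tool_rot: [[0.979, 0.204, -0.0], [0.204, -0.979, -0.0], [-0.0, 0.0, -1.0]]
contact_force: [-0.1, -0.5, 0.1]
grip_width: 0.42
grasp_force: 0.0
```

```bash
python3 - <<'E'
from h import *
im,d,P=grab('wrist','w9.png'); items(P,im)
o=readout.get_obs(); print(o['tool_pos'],o['tool_rot'][:,0],o['grip_width'])
E
```

```text
2686 c [469.5  71. ] size [ 31.7 131.4] yaw 12.0 z 0.0154 px [228 112  35 147] mean [468.7  63.3]
283 c [ 414.6 -124.7] size [ 3.6 49.6] yaw -81.8 z 0.0122 px [404 278  55  10] mean [ 415.2 -126. ]
[0.47250742 0.05909355 0.10521348] [9.79249864e-01 2.02656393e-01 3.01233630e-04] 0.4203051379197763
```

View pics/w9.png

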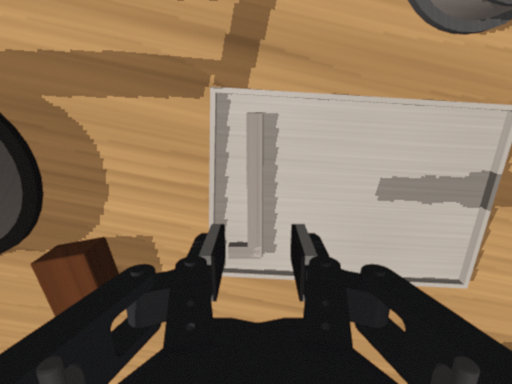

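apply_moves --pt "0.32 0 -0.042 0.4 0" --pt "0.32 0 -0.042 0.8 0" --pt "0.32 0 -0.042 0.8 0"

```text
time: 29.82
tool_pos: [0.4689, 0.0617, 0.0374]
tool_rot: [[0.979, 0.201, -0.007], [0.201, -0.98, -0.001], [-0.007, -0.001, -1.0]]
contact_force: [-1.1, 0.3, -0.1]
grip_width: 0.314
grasp_force: 0.0
```

apply_moves --pt "0.32 0 0 0.2 0" --pt "0.32 0 0 0.42 0" --pt "0.32 0 0 0.42 0" --pt "0.32 0 0 0.42 0" --pt "0 0 0 0.42 0" --pt "0 0 0 0.42 0" --pt "0 0 0 0.42 0" --pt "0 0 0 0.42 0" --pt "0 0 0 0.42 0" --pt "0 0 0 0.42 0"

```text
time: 30.65
tool_pos: [0.4723, 0.063, 0.009]
tool_rot: [[0.979, 0.203, 0.002], [0.203, -0.979, -0.0], [0.002, 0.001, -1.0]]
contact_force: [-0.8, -3.3, 7.8]
grip_width: 0.131
grasp_force: 59.1
```

apply_moves --pt "0 0 0 -0.2 0" --pt "0 0 0 -0.6 0" --pt "0 0 0 -1 0" --pt "0 0 0 -1 0"

```text
time: 30.98
tool_pos: [0.4748, 0.0636, 0.0929]
tool_rot: [[0.979, 0.203, 0.009], [0.203, -0.979, 0.001], [0.009, 0.001, -1.0]]
contact_force: [1.3, 0.7, -0.7]
grip_width: 0.132
grasp_force: 58.9
```

apply_moves --pt "0 -0.02 0.4 -0.3 0" --pt "0 -0.052 0.895 -0.4 0" --pt "0 -0.052 0.895 -0.4 0"

```text
time: 31.23
tool_pos: [0.4846, -0.0121, 0.1224]
tool_rot: [[0.98, 0.201, 0.007], [0.201, -0.98, -0.002], [0.006, 0.003, -1.0]]
contact_force: [1.1, 0.5, -1.1]
grip_width: 0.133
grasp_force: 59.0
```

apply_moves --pt "0 -0.02 0.4 0 0" --pt "0 -0.052 0.895 0 0" --pt "0 -0.052 0.895 0 0"

```text
time: 31.48
tool_pos: [0.4939, -0.0834, 0.1203]
tool_rot: [[0.98, 0.2, 0.004], [0.2, -0.98, -0.002], [0.003, 0.002, -1.0]]
contact_force: [0.2, -1.0, -0.3]
grip_width: 0.133
grasp_force: 59.1
```

apply_moves --pt "0 -0.02 0.4 0 0" --pt "0 -0.052 0.895 0 0" --pt "0 -0.052 0.895 0 0"

```text
time: 31.73
tool_pos: [0.5046, -0.1544, 0.1202]
tool_rot: [[0.98, 0.2, 0.004], [0.2, -0.98, -0.002], [0.003, 0.003, -1.0]]
contact_force: [0.9, -0.0, -0.5]
grip_width: 0.136
grasp_force: 59.1
```

apply_moves --pt "0 -0.02 0.4 0 0" --pt "0 -0.052 0.895 0 0" --pt "0 -0.052 0.895 0 0"

```text
time: 31.98
tool_pos: [0.5151, -0.2254, 0.1202]
tool_rot: [[0.98, 0.2, 0.004], [0.2, -0.98, -0.003], [0.003, 0.004, -1.0]]
contact_force: [0.1, -0.8, 1.3]
grip_width: 0.132
grasp_force: 59.2
```

apply_moves --pt "0 -0.02 0.4 0 0" --pt "0 -0.052 0.895 0 0" --pt "0 -0.052 0.895 0 0" --pt "0 -0.052 0.895 0 0"

```text
time: 32.32
tool_pos: [0.5239, -0.2926, 0.1194]
tool_rot: [[0.98, 0.2, 0.001], [0.2, -0.98, -0.0], [0.001, 0.001, -1.0]]
contact_force: [0.4, 1.2, -0.6]
grip_width: 0.13
grasp_force: 59.2
```

apply_moves --pt "0 0 0 0.4 0" --pt "0 0 0 0.7 0" --pt "0 0 0 0.7 0"

```text
time: 32.57
tool_pos: [0.5204, -0.2882, 0.0593]
tool_rot: [[0.979, 0.204, -0.007], [0.204, -0.979, 0.004], [-0.006, -0.006, -1.0]]
contact_force: [-1.0, 0.5, -1.0]
grip_width: 0.133
grasp_force: 59.2
```

apply_moves --pt "0 0 0 0.3 0" --pt "0 0 0 0.5 0" --pt "0 0 0 0.6 0" --pt "0 0 0 0.6 0" --pt "0 0 0 0.6 0" --pt "0.35 0 0 0.6 0" --pt "0.35 0 0 0.6 0" --pt "0.35 0 0 0.6 0"

```text
time: 33.23
tool_pos: [0.5243, -0.2918, 0.0165]
tool_rot: [[0.979, 0.203, 0.002], [0.203, -0.979, -0.001], [0.001, 0.001, -1.0]]
contact_force: [-0.6, 0.5, 0.0]
grip_width: 0.349
grasp_force: 0.0
```

apply_moves --pt "0.35 0 0 -0.4 0" --pt "0.35 0 0 -1 0" --pt "0.35 0 0 -1 0"

```text
time: 33.48
tool_pos: [0.5268, -0.2934, 0.1014]
tool_rot: [[0.979, 0.203, 0.008], [0.203, -0.979, -0.004], [0.007, 0.006, -1.0]]
contact_force: [0.5, -0.8, -0.4]
grip_width: 0.351
grasp_force: 0.0
```

apply_moves --pt "0.35 0 0 -0.4 0" --pt "0.35 0 0 -1 0" --pt "0.35 0 0 -1 0" --pt "0.35 0 0 -1 0"

```text
time: 33.82
tool_pos: [0.5258, -0.2928, 0.1796]
tool_rot: [[0.979, 0.203, 0.007], [0.203, -0.979, -0.004], [0.006, 0.005, -1.0]]
contact_force: [-0.6, -1.5, 0.5]
grip_width: 0.352
grasp_force: 0.0
```

```bash
python3 - <<'E'
from h import *
im,d,P=grab('wrist','w10.png')
o=readout.get_obs(); print(o['tool_pos'],o['tool_rot'][:,0],o['joint_positions'])
E
```

```text
[ 0.52454583 -0.29206855  0.17725307] [0.97916665 0.20303463 0.00310117] [-5.27870724e-01  4.51226640e-01  1.72839303e+00 -6.07563766e-06
  9.57798147e-01  8.38476315e-01]
```

View pics/w10.png

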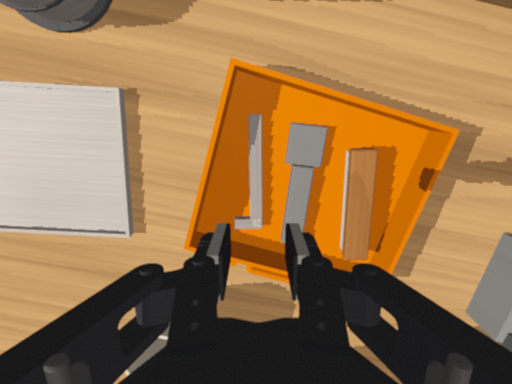

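The tray's things (peg, scraper, brush) are all in the case, at px (255,170), (305,175) and (360,205). Next is the unit, with the fingers shut.

apply_moves --pt "0 0 0 -0.4 -0.11" --pt "0 0 0 -0.77 -0.22" --pt "0 0 0 -0.77 -0.33" --pt "0 0 0 -0.77 -0.44" --pt "0 0 0 -0.77 -0.55" --pt "0 0 0 -0.77 -0.66" --pt "0 0 0 -0.77 -0.735" --pt "0 0 0 -0.77 -0.735"

```text
time: 34.53
tool_pos: [0.5228, -0.291, 0.2349]
tool_rot: [[0.56, 0.829, -0.003], [0.829, -0.56, 0.002], [-0.0, -0.003, -1.0]]
contact_force: [0.0, 0.6, -0.7]
grip_width: -0.002
grasp_force: 0.0
```

apply_moves --pt "0 0 0 -0.4 -0.11" --pt "0 0 0 -0.77 -0.22" --pt "0 0 0 -0.77 -0.33" --pt "0 0 0 -0.77 -0.44" --pt "0 0 0 -0.77 -0.55" --pt "0 0 0 -0.77 -0.66" --pt "0 0 0 -0.77 -0.735" --pt "0 0 0 -0.77 -0.735"

```text
time: 35.2
tool_pos: [0.5231, -0.2912, 0.2971]
tool_rot: [[-0.172, 0.985, -0.002], [0.985, 0.172, 0.001], [0.001, -0.002, -1.0]]
contact_force: [-0.0, 0.5, 0.7]
grip_width: -0.003
grasp_force: 0.0
```

apply_moves --pt "0 0.4 0.2 0 0" --pt "0 0.852 0.432 0 0" --pt "0 0.852 0.432 0 0"

```text
time: 35.45
tool_pos: [0.5468, -0.2135, 0.2974]
tool_rot: [[-0.17, 0.985, -0.001], [0.985, 0.17, 0.003], [0.003, -0.001, -1.0]]
contact_force: [-0.3, -0.0, -0.6]
grip_width: 0.0
grasp_force: 0.0
```

apply_moves --pt "0 0.4 0.2 0 0" --pt "0 0.852 0.432 0 0" --pt "0 0.852 0.432 0 0"

```text
time: 35.7
tool_pos: [0.5693, -0.1403, 0.2977]
tool_rot: [[-0.172, 0.985, -0.001], [0.985, 0.172, 0.002], [0.003, -0.0, -1.0]]
contact_force: [-1.4, 0.5, 1.0]
grip_width: -0.001
grasp_force: 0.0
```

apply_moves --pt "0 0.4 0.2 0 0" --pt "0 0.852 0.432 0 0" --pt "0 0.852 0.432 0 0"

```text
time: 35.95
tool_pos: [0.5917, -0.0674, 0.2978]
tool_rot: [[-0.172, 0.985, -0.0], [0.985, 0.172, 0.002], [0.002, 0.0, -1.0]]
contact_force: [-0.2, -0.3, -0.2]
grip_width: -0.001
grasp_force: 0.0
```

apply_moves --pt "0 0.4 0.2 0 0" --pt "0 0.852 0.432 0 0" --pt "0 0.852 0.432 0 0"

```text
time: 36.2
tool_pos: [0.6141, 0.0055, 0.2978]
tool_rot: [[-0.173, 0.985, 0.0], [0.985, 0.173, 0.002], [0.002, 0.0, -1.0]]
contact_force: [-1.0, -0.4, -0.0]
grip_width: 0.001
grasp_force: 0.0
```

apply_moves --pt "0 0.4 0.2 0 0" --pt "0 0.852 0.432 0 0" --pt "0 0.852 0.432 0 0"

```text
time: 36.45
tool_pos: [0.6364, 0.0784, 0.2978]
tool_rot: [[-0.173, 0.985, 0.0], [0.985, 0.173, 0.002], [0.002, 0.001, -1.0]]
contact_force: [-0.8, -0.3, -0.4]
grip_width: 0.007
grasp_force: 0.0
```

apply_moves --pt "0 0.4 0.2 0 0" --pt "0 0.852 0.432 0 0" --pt "0 0.852 0.432 0 0"

```text
time: 36.7
tool_pos: [0.6587, 0.1516, 0.2977]
tool_rot: [[-0.173, 0.985, 0.001], [0.985, 0.173, 0.002], [0.002, 0.001, -1.0]]
contact_force: [-0.9, 0.2, -0.4]
grip_width: 0.0
grasp_force: 0.0
```

apply_moves --pt "0 0.4 0.2 0 0" --pt "0 0.852 0.432 0 0" --pt "0 0.852 0.432 0 0" --pt "0 0.852 0.432 0 0" --pt "0 0.852 0.432 0 0"

```text
time: 37.12
tool_pos: [0.6795, 0.2192, 0.2975]
tool_rot: [[-0.171, 0.985, -0.001], [0.985, 0.171, -0.001], [-0.001, -0.002, -1.0]]
contact_force: [-0.0, -0.9, 0.0]
grip_width: -0.001
grasp_force: 0.0
```

```bash
python3 - <<'E'
from h import *
im,d,P=grab('wrist','w11.png'); z=P[...,2]
o=readout.get_obs(); t=np.array(o['tool_pos']);R=np.array(o['tool_rot']); print(t,R[:,0])
def rect(n,m):
    k,l,s,_=cv2.connectedComponentsWithStats(m.astype(np.uint8)); i=1+np.argmax(s[1:,4]); p=P[l==i]
    r=cv2.minAreaRect((p[:,:2]*1000).astype(np.float32)); print(n,s[i],np.round(r[0],1),np.round(r[1],1),round(r[2],1),np.median(p,0).round(4), np.nanpercentile(p[:,2],[5,95]).round(4)); return r
near=np.hypot(P[...,0]-.66,P[...,1]-.31)<.13
b=near&(z>.136)&(z<.15)&(P[...,0]>.6); rb=rect('button',b)
rect('unit',near&(abs(z-.126)<.006))
rect('lever',(z>.195)&(z<.235)&(P[...,0]>.45)&(P[...,0]<.62)&(P[...,1]>.3)&(P[...,1]<.42))
print('to button, tool mm',(R.T@(np.array([rb[0][0]/1000,rb[0][1]/1000,.141])-t)*1000).round(1))
E
```

```text
[0.67949488 0.21875342 0.2978239 ] [-1.70706311e-01  9.85321759e-01 -6.21288610e-04]
button [360  52  27  91 817] [784.6 315.4] [10.7 88.8] 0.1 [0.7833 0.3142 0.1404] [0.1367 0.1421]
unit [  180     0   154   164 16175] [658.3 309.6] [140.3 130.2] 81.9 [0.6546 0.3166 0.1264] [0.125  0.1294]
lever [141   0  30  11 181] [581.5 347.1] [17.5  5.3] 24.4 [0.5845 0.347  0.2044] [0.1961 0.2133]
to button, tool mm [ 77.4 120.3 156.6]
```

```bash
python3 - <<'E'
from h import *
im,d,P=grab('wrist','w12.png'); z=P[...,2]
o=readout.get_obs(); t=np.array(o['tool_pos']);R=np.array(o['tool_rot'])
a=np.radians(-8.1); U=np.array([[np.cos(a),-np.sin(a)],[np.sin(a),np.cos(a)]]); c=np.array([.6583,.3096])
Q=(P[...,:2]-c)@U
b=(abs(Q[...,0])<.06)&(abs(Q[...,1])<.066)&(z>.137)&(z<.15)
m=cv2.morphologyEx(b.astype(np.uint8),cv2.MORPH_OPEN,np.ones((3,3))); k,l,s,_=cv2.connectedComponentsWithStats(m); i=1+np.argmax(s[1:,4])
p=P[l==i]; cc,r=cv2.minEnclosingCircle((p[:,:2]*1000).astype(np.float32)); print(s[i],cc,r,np.median(p[:,2]),np.median(Q[l==i],0))
print('tool mm',(R.T@(np.array([cc[0]/1000,cc[1]/1000,.141])-t)*1000).round(1))
g=c+U@np.array([-.133,.02]); print('circle ctr',g,'up',c+U@np.array([-.133,.02+.12*np.sin(.105)]),'down',c+U@np.array([-.133,.02-.12*np.cos(np.radians(14))]),.09-.12*np.sin(np.radians(14)))
E
```

```text
[262  70  32  33 816] (683.466064453125, 310.0204162597656) 15.834115982055664 0.1422980833439049 [0.02483228 0.00412415]
tool mm [ 89.5  19.5 157.1]
circle ctr [0.52944488 0.34814034] up [0.53121697 0.36059173] down [0.51303897 0.23286645] 0.06096937252803987
```

apply_moves --pt "0 0.3 0.06 0 0" --pt "0 0.56 0.122 0.4 0" --pt "0 0.56 0.122 0.89 0" --pt "0 0.56 0.122 0.89 0"

```text
time: 37.55
tool_pos: [0.6775, 0.264, 0.2195]
tool_rot: [[-0.172, 0.985, -0.011], [0.985, 0.172, -0.004], [-0.002, -0.012, -1.0]]
contact_force: [-2.2, -1.3, -1.7]
grip_width: 0.001
grasp_force: 0.0
```

apply_moves --pt "0 0.3 0.06 0 0" --pt "0 0.56 0.122 0.4 0" --pt "0 0.56 0.122 0.89 0" --pt "0 0.56 0.122 0.89 0" --pt "0 0.56 0.122 0.89 0" --pt "0 0.56 0.122 0.89 0"

```text
time: 38.05
tool_pos: [0.6848, 0.3108, 0.1587]
tool_rot: [[-0.171, 0.985, 0.002], [0.985, 0.171, 0.0], [0.0, 0.002, -1.0]]
contact_force: [0.4, -0.4, -0.4]
grip_width: -0.001
grasp_force: 0.0
```

apply_moves --pt "0 0 0 0.1 0" --pt "0 0 0 0.17 0" --pt "0 0 0 0.22 0" --pt "0 0 0 0.26 0" --pt "0 0 0 0.29 0" --pt "0 0 0 0.3 0" --pt "0 0 0 0.3 0"

```text
time: 38.63
tool_pos: [0.6842, 0.3115, 0.1331]
tool_rot: [[-0.172, 0.985, 0.001], [0.985, 0.172, -0.0], [-0.0, 0.001, -1.0]]
contact_force: [0.2, -2.7, 4.5]
grip_width: 0.004
grasp_force: 2.2
```

apply_moves --pt "0 0 0 0.04 0" --pt "0 0 0 0.06 0" --pt "0 0 0 0.07 0" --pt "0 0 0 0.07 0" --pt "0 0 0 0.07 0"

```text
time: 39.05
tool_pos: [0.6845, 0.3116, 0.1326]
tool_rot: [[-0.172, 0.985, 0.003], [0.985, 0.172, 0.0], [-0.0, 0.003, -1.0]]
contact_force: [-11.2, -6.9, 31.8]
grip_width: 0.001
grasp_force: 15.8
```

```bash
cat >> h.py <<'E'
a_=np.radians(-8.1); U_=np.array([[np.cos(a_),-np.sin(a_)],[np.sin(a_),np.cos(a_)]]); c_=np.array([.6583,.3096])
def lever(cams=('top','side')):
    for n in cams:
        im,d,P=grab(n); Q=(P[...,:2]-c_)@U_; z=P[...,2]
        m=(Q[...,0]>-.164)&(Q[...,0]<-.09)&(Q[...,1]>-.15)&(Q[...,1]<.06)&(z>.04)&(z<.24)
        if m.sum(): print(n,m.sum(),'unit y,z median',np.median(Q[m][:,1]).round(4),np.median(z[m]).round(4), 'x rng',np.percentile(Q[m][:,0],[2,98]).round(3))
E
python3 - <<'E'
from h import *
lever()
E
```

```text
top 164 unit y,z median -0.0966 0.0675 x rng [-0.16  -0.092]
side 149 unit y,z median -0.1003 0.0663 x rng [-0.163 -0.092]
```

apply_moves --pt "0 0 0 -0.4 0" --pt "0 0 0 -0.8 0" --pt "0 0 0 -0.8 0"

```text
time: 39.4
tool_pos: [0.6868, 0.3133, 0.1982]
tool_rot: [[-0.172, 0.985, 0.01], [0.985, 0.172, 0.005], [0.003, 0.01, -1.0]]
contact_force: [1.4, 0.9, 1.8]
grip_width: -0.0
grasp_force: 0.0
```

apply_moves --pt "0 0 0 -0.4 0" --pt "0 0 0 -0.8 0" --pt "0 0 0 -0.8 0"

```text
time: 39.65
tool_pos: [0.6865, 0.3133, 0.2622]
tool_rot: [[-0.172, 0.985, 0.01], [0.985, 0.172, 0.005], [0.003, 0.01, -1.0]]
contact_force: [0.9, 0.0, 1.1]
grip_width: 0.001
grasp_force: 0.0
```

apply_moves --pt "0 -0.1 -0.4 0 0" --pt "0 -0.2 -0.76 0 0" --pt "0 -0.2 -0.76 0 0"

```text
time: 39.9
tool_pos: [0.6215, 0.2835, 0.2534]
tool_rot: [[-0.172, 0.985, -0.005], [0.985, 0.172, -0.002], [-0.001, -0.006, -1.0]]
contact_force: [-0.0, -0.0, -0.3]
grip_width: 0.002
grasp_force: 0.0
```

apply_moves --pt "0 -0.1 -0.4 0 0" --pt "0 -0.2 -0.76 0 0" --pt "0 -0.2 -0.76 0 0"

```text
time: 40.15
tool_pos: [0.5646, 0.2574, 0.2536]
tool_rot: [[-0.172, 0.985, -0.005], [0.985, 0.172, -0.002], [-0.001, -0.005, -1.0]]
contact_force: [-0.3, 0.5, 0.2]
grip_width: 0.005
grasp_force: 0.0
```

apply_moves --pt "0 -0.1 -0.4 0 0" --pt "0 -0.2 -0.76 0 0" --pt "0 -0.2 -0.76 0 0"

```text
time: 40.4
tool_pos: [0.508, 0.2314, 0.2538]
tool_rot: [[-0.172, 0.985, -0.004], [0.985, 0.172, -0.002], [-0.001, -0.004, -1.0]]
contact_force: [-0.7, -0.2, -0.2]
grip_width: 0.003
grasp_force: 0.0
```

apply_moves --pt "0.5 0 0 0 -0.11" --pt "0.5 0 0 0 -0.22" --pt "0.5 0 0 0 -0.33" --pt "0.5 0 0 0 -0.44" --pt "0.5 0 0 0 -0.55" --pt "0.5 0 0 0 -0.6" --pt "0.5 0 0 0 -0.6"

```text
time: 40.98
tool_pos: [0.5133, 0.2337, 0.2547]
tool_rot: [[-0.72, 0.694, 0.001], [0.694, 0.72, 0.001], [-0.0, 0.001, -1.0]]
contact_force: [-0.0, -0.9, 0.5]
grip_width: 0.498
grasp_force: 0.0
```

apply_moves --pt "0.5 0 0 0 -0.11" --pt "0.5 0 0 0 -0.22" --pt "0.5 0 0 0 -0.33" --pt "0.5 0 0 0 -0.44" --pt "0.5 0 0 0 -0.55" --pt "0.5 0 0 0 -0.6" --pt "0.5 0 0 0 -0.6" --pt "0.5 0 0 0 -0.6"

```text
time: 41.65
tool_pos: [0.5127, 0.2334, 0.2546]
tool_rot: [[-0.99, 0.144, 0.0], [0.144, 0.99, 0.0], [-0.0, 0.0, -1.0]]
contact_force: [0.1, 0.4, -0.3]
grip_width: 0.498
grasp_force: 0.0
```

```bash
python3 - <<'E'
from h import *
o=readout.get_obs(); t=np.array(o['tool_pos']);R=np.array(o['tool_rot']); print(o['time'],t,R[:,0],o['joint_positions'].round(2))
im,d,P=grab('wrist','w13.png'); Q=(P[...,:2]-c_)@U_; z=P[...,2]
m=(Q[...,0]>-.175)&(Q[...,0]<-.085)&(Q[...,1]>-.13)&(Q[...,1]<-.06)&(z>.055)&(z<.085)
if m.sum()>20:
    r=cv2.minAreaRect((P[...,:2][m]*1000).astype(np.float32)); print(m.sum(),r,np.percentile(z[m],[50,95]),np.median(Q[m],0))
lever(('side',))
g=np.r_[c_+U_@np.array([-.135,-.0964]),.040]; print(g,'tool mm',(R.T@(g-t)*1000).round(1))
E
```

```text
41.65 [0.51268083 0.2333823  0.25457003] [-9.89614670e-01  1.43745143e-01 -3.73163752e-04] [ 0.41  0.31  1.75  0.    1.09 -1.02]
1040 ((522.290771484375, 244.847412109375), (44.25517654418945, 81.99153900146484), 83.14419555664062) [0.0698168  0.07194634] [-0.12563627 -0.09570477]
side 150 unit y,z median -0.1 0.0659 x rng [-0.163 -0.092]
[0.51106393 0.23318339 0.04      ] tool mm [  1.7  -0.5 214.6]
```

apply_moves --pt "0.5 0.02 0 0.4 0" --pt "0.5 0.02 0 0.894 0" --pt "0.5 0.02 0 0.894 0"

```text
time: 42.0
tool_pos: [0.5067, 0.2317, 0.1771]
tool_rot: [[-0.99, 0.142, -0.01], [0.142, 0.99, -0.004], [0.009, -0.006, -1.0]]
contact_force: [-2.1, -0.8, -0.7]
grip_width: 0.5
grasp_force: 0.0
```

apply_moves --pt "0.5 0 0 0.4 0" --pt "0.5 0 0 0.894 0" --pt "0.5 0 0 0.894 0"

```text
time: 42.25
tool_pos: [0.5071, 0.2318, 0.1067]
tool_rot: [[-0.99, 0.142, -0.009], [0.142, 0.99, -0.004], [0.009, -0.005, -1.0]]
contact_force: [-1.1, -1.4, -0.8]
grip_width: 0.499
grasp_force: 0.0
```

apply_moves --pt "0.5 0 0 0.3 0" --pt "0.5 0 0 0.6 0" --pt "0.5 0 0 0.894 0" --pt "0.5 0 0 0.894 0" --pt "0.5 0 0 0.894 0"

```text
time: 42.67
tool_pos: [0.5109, 0.2335, 0.0412]
tool_rot: [[-0.99, 0.141, -0.001], [0.141, 0.99, -0.0], [0.001, -0.0, -1.0]]
contact_force: [0.0, 0.0, 0.3]
grip_width: 0.496
grasp_force: 0.0
```

apply_moves --pt "0 0 0 0 0" --pt "0 0 0 0 0" --pt "0 0 0 0 0" --pt "0 0 0 0 0" --pt "0 0 0 0 0" --pt "0 0 0 0 0"

```text
time: 43.17
tool_pos: [0.512, 0.2334, 0.0424]
tool_rot: [[-0.99, 0.14, 0.003], [0.14, 0.99, 0.001], [-0.003, 0.001, -1.0]]
contact_force: [-0.1, -3.3, 7.1]
grip_width: 0.188
grasp_force: 58.3
```

apply_moves --pt "0 0 -0.039 -0.231 0" --pt "0 0 -0.039 -0.494 0" --pt "0 0 0 -0.725 0" --pt "0 0 0.064 -0.925 0" --pt "0 0 0.064 -0.925 0" --pt "0 0 0.064 -0.925 0"

```text
time: 43.67
tool_pos: [0.5122, 0.2368, 0.1168]
tool_rot: [[-0.99, 0.14, 0.003], [0.14, 0.99, -0.002], [-0.003, -0.002, -1.0]]
contact_force: [2.0, -12.6, 3.5]
grip_width: 0.186
grasp_force: 59.2
```

apply_moves --pt "0 0 0.134 -0.255 0" --pt "0 0 0.313 -0.48 0" --pt "0 0 0.531 -0.666 0" --pt "0 0 0.758 -0.798 0" --pt "0 0 0.758 -0.798 0" --pt "0 0 0.758 -0.798 0"

```text
time: 44.17
tool_pos: [0.5221, 0.2976, 0.1853]
tool_rot: [[-0.99, 0.141, 0.007], [0.141, 0.99, -0.0], [-0.007, 0.001, -1.0]]
contact_force: [-7.8, -17.1, 38.8]
grip_width: 0.187
grasp_force: 64.4
```

apply_moves --pt "0 0 0.245 -0.089 0" --pt "0 0 0.478 -0.131 0" --pt "0 0 0.686 -0.139 0" --pt "0 0 0.804 -0.13 0" --pt "0 0 0.804 -0.13 0" --pt "0 0 0.804 -0.13 0"

```text
time: 44.67
tool_pos: [0.5302, 0.3613, 0.1928]
tool_rot: [[-0.99, 0.14, 0.004], [0.14, 0.99, -0.0], [-0.004, 0.0, -1.0]]
contact_force: [-2.1, -10.8, 17.2]
grip_width: 0.187
grasp_force: 67.9
```

```bash
python3 - <<'E'
from h import *
o=readout.get_obs(); t=np.array(o['tool_pos']); print('unit y,x',U_.T@(t[:2]-c_),t[2]); lever()
E
```

```text
unit y,x [-0.1340954   0.03314446] 0.19282884364144923
top 92 unit y,z median 0.0285 0.2138 x rng [-0.164 -0.09 ]
side 173 unit y,z median 0.0245 0.2129 x rng [-0.163 -0.091]
```

apply_moves --pt "0 0 0 -0.03 0" --pt "0 0 0 -0.03 0" --pt "0.5 0 0 -0.03 0" --pt "0.5 0 0 -0.03 0" --pt "0.5 0 0 -0.03 0" --pt "0.5 0 0 -0.03 0"

```text
time: 45.27
tool_pos: [0.5288, 0.3624, 0.1913]
tool_rot: [[-0.99, 0.14, 0.001], [0.14, 0.99, 0.001], [-0.0, 0.001, -1.0]]
contact_force: [-0.7, 0.0, -0.9]
grip_width: 0.498
grasp_force: 0.0
```

apply_moves --pt "0.5 0 0 -0.2 0" --pt "0.5 0 0 -0.5 0" --pt "0.5 0 0 -1 0" --pt "0.5 0 0 -1 0"

```text
time: 45.6
tool_pos: [0.5317, 0.3644, 0.2783]
tool_rot: [[-0.99, 0.14, 0.009], [0.14, 0.99, 0.006], [-0.008, 0.007, -1.0]]
contact_force: [2.2, 1.1, 1.9]
grip_width: 0.5
grasp_force: 0.0
```

apply_moves --pt "0.5 0.4 -0.4 -0.3 0" --pt "0.5 0.8 -0.8 -0.3 0" --pt "0.5 0.8 -0.8 -0.3 0" --pt "0.5 0.8 -0.8 -0.3 0"

```text
time: 45.93
tool_pos: [0.4543, 0.3064, 0.2953]
tool_rot: [[-0.99, 0.14, -0.0], [0.14, 0.99, -0.0], [0.0, -0.0, -1.0]]
contact_force: [0.3, -0.1, 0.1]
grip_width: 0.498
grasp_force: 0.0
```

```bash
python3 - <<'E'
from h import *
lever()
im,d,P=grab('top'); z=P[...,2]; V,U=np.mgrid[:384,:512]
items(P,im)
h=cv2.cvtColor(im,cv2.COLOR_RGB2HSV)
m=(np.hypot(P[...,0]-.425,P[...,1]-.33)<.062)&(h[...,1]>100)&(h[...,0]<20)&(h[...,2]>70)
print('bung in bowl',m.sum(),P[m].mean(0) if m.any() else 0)
for n,p in dict(jar=(205,148),can=(347,135),oil=(239,108),block=(186,276)).items(): print(n,P[p[1],p[0]].round(3))
a=np.radians(-4.7);Q=(P[...,:2]-[.5198,-.352])@np.array([[np.cos(a),-np.sin(a)],[np.sin(a),np.cos(a)]])
m=(abs(Q[...,0])<.09)&(abs(Q[...,1])<.105)&(z>.0115)&(z<.04)
k,l,s,c=cv2.connectedComponentsWithStats(m.astype(np.uint8)); print('case',[(int(s[i,4]),np.mean(Q[l==i],0).round(3).tolist()) for i in range(1,k) if s[i,4]>25])
print(readout.get_obs()['contact_force'],readout.get_obs()['time'])
E
```

```text
top 198 unit y,z median 0.0304 0.2152 x rng [-0.163 -0.09 ]
side 155 unit y,z median 0.0276 0.2145 x rng [-0.163 -0.091]
bung in bowl 244 [0.4242061  0.31737889 0.04088591]
jar [0.7   0.143 0.088]
can [ 0.728 -0.238  0.119]
oil [0.788 0.049 0.17 ]
block [0.352 0.198 0.033]
case [(477, [0.001, 0.012]), (216, [-0.01, 0.063]), (504, [-0.004, -0.056])]
[-0.01854054  0.24582321  0.1233928 ] 46.0833
```

The lever stays up, the tray is empty, three things lie in the case, the bung is in the bowl, and the bystanders I could check have not moved. I'm handing in.

```bash
python3 -c "
from rig import manip; print(manip.sign_off())"
```

```text
the job is handed in; nothing more can be done
None
```

I handed the job in at about 46 s: the bung is in the bowl, the peg, scraper and brush are in the case, and the lever dropped when tested and stays up; I viewed 15 pictures, one over the limit of 14.

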